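# Stack the idler pulley parts on the assembly arbor

## Task

Make up the idler stack on the upright arbor of the assembly stand: thread on first the flange (the widest disc, with six bolt holes), then the tall narrow spacer sleeve, then the grooved pulley, and last the split collar, each seated flat on the one below. Let go of everything, and leave the roll of tape, the pliers and the chuck key where they are.

Things in the scene. Friction and masses are not known exactly. Their poses are not given: they have to be found in the camera images.
- arbor_foot (a point): assembly stand, fixed: grey round foot 84 mm across, 10 mm thick, with an upright steel arbor at its centre. This point: on the arbor's axis at the top of the shoulder (28 mm across) where the first part rests, 22 mm above the bench; z up. From there the arbor is 16 mm thick for 45 mm, then tapers to a 9 mm tip 75 mm above the bench
- flange_center (a point): centre, half-way up, of the loose flange: bright flat steel disc 60 mm across, 10 mm thick, with six dark bolt holes round a 21 mm bore; lies flat on the bench; its z is the axis of the bore. 0.1 to 0.2 kg
- sleeve_center (a point): centre, half-way up, of the loose spacer sleeve: plain bright steel tube 30 mm across, 18 mm tall, bore 21 mm, standing on end; z along the bore. Below 0.1 kg
- pulley_center (a point): centre, half-way up, of the loose pulley: pale aluminium wheel 50 mm across, 14 mm thick, with a V-groove round its rim, bore 21 mm, lying flat; z along the bore. Gripped across the rim it holds like a plain disc. About 0.1 kg
- collar_center (a point): centre, half-way up, of the loose split collar: dark steel ring 40 mm across, 12 mm thick, bore 21 mm, with a narrow slot through one side, lying flat; z along the bore. About 0.1 kg
- tape: bystander: black roll of tape 59 mm across, 19 mm high; origin at the centre of its underside
- pliers: bystander: pliers with blue handles, 175 mm long, 17 mm high; origin at the middle of the underside
- key: bystander: steel drill chuck key, 80 mm long, 19 mm high; origin at the middle of the underside. Beside it a fixed stop-button box, 74 mm high. Behind it the drill: its fixed wooden table overhangs the bench from about 0.62 m ahead of the robot, so carry things past it nearer the bench front (0.5 m ahead or less)
Not all that is in view belongs to the job. What is shaped like the part that bears arbor_foot but turquoise is not meant.

How it is judged:
On the way, in this order (a step that is already met when the one before it is completed fails the run):
1. the flange is seated on the stand's shoulder (horizontal distance between flange_center and arbor_foot below 0.005 m and z of flange_center in the frame of arbor_foot between 0.002 and 0.008 m and angle between the z axis of flange_center and the z axis of arbor_foot, either way round below 0.1 rad), for 0.2 s.
2. the sleeve is seated on the flange (horizontal distance between sleeve_center and arbor_foot below 0.005 m and z of sleeve_center in the frame of arbor_foot between 0.016 and 0.022 m and angle between the z axis of sleeve_center and the z axis of arbor_foot, either way round below 0.1 rad), for 0.2 s.
3. the pulley is seated on the sleeve (horizontal distance between pulley_center and arbor_foot below 0.005 m and z of pulley_center in the frame of arbor_foot between 0.032 and 0.038 m and angle between the z axis of pulley_center and the z axis of arbor_foot, either way round below 0.1 rad), for 0.2 s.
4. the collar is seated on the pulley (horizontal distance between collar_center and arbor_foot below 0.005 m and z of collar_center in the frame of arbor_foot between 0.045 and 0.051 m and angle between the z axis of collar_center and the z axis of arbor_foot, either way round below 0.1 rad), for 0.2 s.
At the end, for the whole second after the job is handed in: All four parts are on the arbor, from the bottom: flange, sleeve, pulley, collar; each within 5 mm of the arbor's axis, within 3 mm of its height in a closed stack and level within 0.1 rad, and stay so, released (all of step 1 and all of step 2 and all of step 3 and all of step 4); the robot touches nothing.
It fails at once if the roll of tape is shifted by more than 30 mm (distance of tape from where it was at the start of the episode above 0.03 m).
It fails at once if the pliers is shifted by more than 30 mm (distance of pliers from where it was at the start of the episode above 0.03 m).
It fails at once if the chuck key is shifted by more than 30 mm (distance of key from where it was at the start of the episode above 0.03 m).
It also fails if it takes over 120 s, if anything falls off the work surface, if the arm or the gripper's body presses on something with over 40 N, if the wrist force passes 120 N, or if a joint passes its speed limit or range.

## Robot

A 6-joint arm with a two-finger parallel gripper is mounted at the origin on a cart in front of the work surface, level with it; the furniture and walls round the work are solid. World frame = base frame: x ahead of the robot, y to its left, z up, the work surface at z = 0. Lengths are in m, angles in rad, forces in N, time in s.
With the tool pointing down it reaches from about 0.25 to 0.775 m from the base axis. Payload 8.9 kg.
Tool frame: the origin (TCP) lies at the very end of the fingers, on their centre line; the grasp point (between the pads) lies 19 mm behind it; z points along the fingers, y is the direction in which the jaws open and shut (so a half turn about z gives the same grasp; the last joint's range is limited). The gripper opens to 85 mm and grips with 20 to 120 N. Pads are 22 mm wide; open, the fingers measure 114 mm over their backs; the gripper's body (76 mm by 85 mm) begins 54 mm behind the grasp point. The pads swing forward as they close: fully open they stand 13 mm farther back than shut.
Start: joints at [0.988, 0.291, -0.153, 1.127, 0, 1.431], TCP at [0.225, 0.474, 0.231] pointing down, gripper open.
Joint ranges: [-2.52, 2.52], [-0.91, 1.74], [-1.3, 1.37], [-1.96, 2.02], [-1.52, 1.47], [-3.14, 3.14]. Speed limits (rad/s): [2.22, 2.22, 2.79, 3.14, 3.14, 3.14].

## Interface

Orientations are given as [roll, pitch, yaw] about the fixed x, y, z axes, in that order (R = Rz(yaw) Ry(pitch) Rx(roll)).
In Python, from cell import ctrl gives the robot as it stands.
- The arm moves only by the tool carry_out, never from a script. Its argument "targets" is text: rows parted by semicolons, each of 7 numbers parted by spaces: the turn, a rotation vector about the tool's x, y, z in rad, then the shift along the tool's x, y, z in m, then the closure, from 0 (fully open) to 1 (shut). A call has 1 to 12 rows; each row shifts and turns the commanded pose from where the row before left it, along the tool's axes as they then stand; what a row does not reach is not made up. A row lasts 1/12 s, in which the tool goes at most 41.7 mm and 7.16 degrees, less where a joint would pass 70% of its speed; a pose out of reach is approached as far as the arm can. A call with a gripper value outside its range is refused whole. The fingers move at their own pace and stop on an object; "squeeze" is the grip in N (left out, the last holds). Time passes only in rows, so rows that do not move let the fingers close. It gives the time, the measured TCP pose, the force and the opening at its end, in the units of the state.
- ctrl.observe(): the state, without advancing time (a new reading comes with each control period).
- ctrl.camera(name): name is "scene" or "side" or "wrist"; returns a dict with "pixels" (420x560x3 uint8, red, green, blue), "fov_y" (degrees; the focal length in pixels is half the picture's height over the tangent of half this angle, whatever the lens; pixels are square), "cx", "cy" (the principal point, pixels), "R" (3x3) and "t" (3): a world point X has camera coordinates R X + t; the wrist camera has in their place "tool_from_camera" (4x4, takes a point from camera to tool coordinates, whose origin is the TCP and whose axes are the flange's). Camera axes: x right, y down, z forward; pixel columns grow to the right and rows downward; lengths in m; the calibration is good to about 2 mm. A picture is of the moment at which its call begins: read the wrist's pose just before it. There is no depth.
- ctrl.finish_job(): hands the job in, once; it reports no verdict.
The state is a dict: "clock": time; "joints": joint angles; "dq": joint speeds; "tau": joint torques, N m; "position": TCP position; "tool_rot": TCP orientation; "ft_force": force on the tool from outside, world axes, zero at the start; "torque": the same for the moment, N m; "finger_gap": finger opening in m.
Only numpy, scipy, OpenCV 4.12 (cv2) and the standard library are available. Lean on these libraries where they do the work, as an engineer would, in place of code of your own. Each camera call takes 0.05 s, during which the arm holds its last target.

## Working session

There is one attempt and no reset: what is moved stays moved. The work goes in short steps, Python scripts to look and compute and a tool call to move; the robot and the scene stay as the last step left them, time stands still between calls to the robot, and variables do not carry over. Pictures are saved under pics/ and viewed, and the job is handed in when it is done.

Besides the shell and the picture viewer there is one more tool, called after "Emit:" as name(argument=value, ...) on one line, values as JSON. carry_out: Moves the arm, as the interface text tells. Its arguments: {"type":"object","properties":{"targets":{"type":"string"},"squeeze":{"type":"number"}},"required":["targets"]}

```bash
ls; mkdir -p pics; python3 - <<'E'
from cell import ctrl
import cv2,numpy as np
print(ctrl.observe())
for n in ["scene","side","wrist"]:
    c=ctrl.camera(n)
    print(n,{k:(np.round(v,4).tolist() if hasattr(v,'tolist') else v) for k,v in c.items() if k!='pixels'})
    cv2.imwrite(f"pics/{n}0.png",c['pixels'][:,:,::-1])
E
```

```text
pics
{'clock': 0.0, 'joints': array([ 9.87717641e-01,  2.91290358e-01, -1.54093412e-01,  1.12667284e+00,
       -2.54142713e-07,  1.43144062e+00]), 'dq': array([-9.58999104e-05, -1.85258768e-03,  2.13980229e-04,  4.61307754e-04,
       -2.34670446e-05, -1.10426062e-03]), 'tau': array([ 1.71519441e-04, -5.37141109e+01,  3.31373262e+01,  1.57930650e-02,
       -3.40597626e-04, -1.96150364e-05]), 'position': array([0.22518031, 0.47380251, 0.23073934]), 'tool_rot': array([-3.14034455e+00, -1.74807875e-04,  2.69786956e+00]), 'ft_force': array([ 0.21745983, -0.58894767,  0.62920201]), 'torque': array([ 0.0524284 , -0.01034105,  0.02337742]), 'finger_gap': 0.08504824630149552}
scene {'fov_y': 45.02937496437534, 'cx': 275.16886679488414, 'cy': 211.535757953797, 'R': [[0.6699, -0.7424, -0.0111], [-0.5082, -0.4476, -0.7358], [0.5413, 0.4985, -0.6771]], 't': [-0.4126, 0.3441, 1.2587]}
side {'fov_y': 48.86723840777328, 'cx': 278.7083597720113, 'cy': 214.1076802802292, 'R': [[0.4788, -0.8779, -0.0046], [-0.6287, -0.3391, -0.6998], [0.6128, 0.338, -0.7143]], 't': [-0.3055, 0.4172, 1.0779]}
wrist {'fov_y': 64.07585322899172, 'cx': 277.9618317016374, 'cy': 209.77360483765278, 'tool_from_camera': [[-0.0011, -0.9466, -0.3223, 0.0841], [1.0, -0.0014, 0.0006, 0.0004], [-0.001, -0.3223, 0.9466, -0.1426], [0.0, 0.0, 0.0, 1.0]]}
```

View pics/scene0.png

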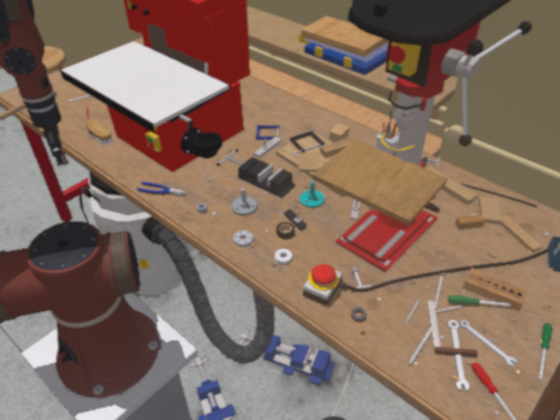

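View pics/side0.png

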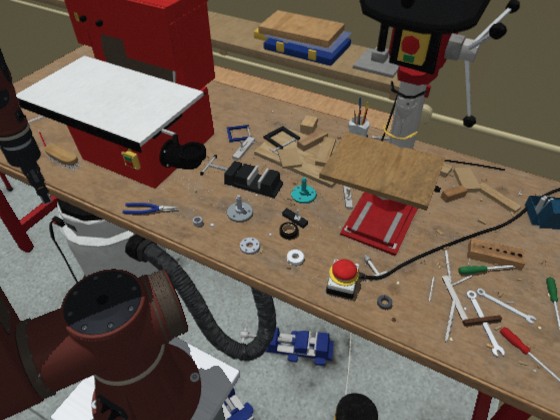

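View pics/wrist0.png

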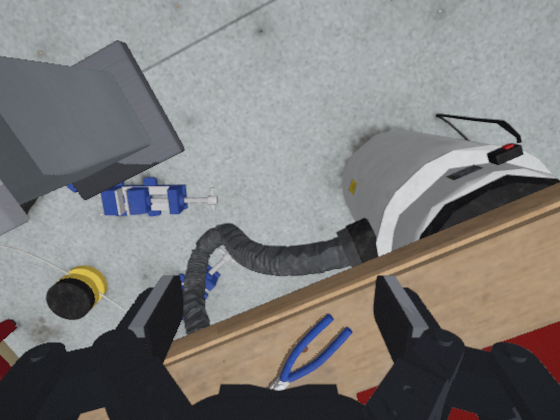

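The scene shows the sleeve (201,207), flange (243,238), pulley (284,256), collar (359,314), grey stand (244,203), tape (286,230) and pliers (160,188). I'll enlarge it to measure.

```bash
cat > h.py <<'E'
import numpy as np,cv2
from scipy.spatial.transform import Rotation as Rot
from cell import ctrl
def K(c):
    f=c['pixels'].shape[0]/2/np.tan(np.radians(c['fov_y'])/2); return f
def ray(c,u,v,pose=None):
    f=K(c); d=np.array([(u-c['cx'])/f,(v-c['cy'])/f,1.])
    if 'R' in c:
        R=np.array(c['R']);t=np.array(c['t']); return -R.T@t, R.T@d
    T=np.array(c['tool_from_camera']); p,r=pose
    RW=Rot.from_euler('xyz',r).as_matrix()
    return RW@T[:3,3]+p, RW@T[:3,:3]@d
def onz(c,u,v,z,pose=None):
    o,d=ray(c,u,v,pose); return o+d*(z-o[2])/d[2]
def proj(c,X,pose=None):
    f=K(c);X=np.atleast_2d(X)
    if 'R' in c: P=X@np.array(c['R']).T+np.array(c['t'])
    else:
        T=np.array(c['tool_from_camera']);p,r=pose
        RW=Rot.from_euler('xyz',r).as_matrix()
        P=((X-p)@RW-T[:3,3])@T[:3,:3]
    return P[:,:2]/P[:,2:]*f+[c['cx'],c['cy']]
def circ(x,y,z,r,n=60):
    a=np.linspace(0,2*np.pi,n,endpoint=False)
    return np.c_[x+r*np.cos(a),y+r*np.sin(a),np.full(n,z)]
E
python3 - <<'E'
from h import *
for n,x0,y0 in [("scene",130,170),("side",120,180)]:
    c=ctrl.camera(n); im=c['pixels'][:,:,::-1][y0:y0+165,x0:x0+265]
    cv2.imwrite(f"pics/{n}1.png",cv2.resize(im,None,fx=3,fy=3,interpolation=cv2.INTER_CUBIC))
    pts={'scene':dict(sleeve=(201,205,.018),flange=(243,237.5,.01),pulley=(284,255,.014),collar=(359,313,.012),foot=(244,205,.01),tape=(286,228,.019)),
     'side':dict(sleeve=(197.5,218,.018),flange=(250,245,.01),pulley=(295,256.5,.014),collar=(385,301,.012),foot=(240,211.5,.01),tape=(290,229,.019))}[n]
    for k,(u,v,z) in pts.items(): print(n,k,onz(c,u,v,z).round(4))
E
```

```text
scene sleeve [0.5012 0.2168 0.018 ]
scene flange [0.492  0.0186 0.01  ]
scene pulley [ 0.5176 -0.1234  0.014 ]
scene collar [ 0.4951 -0.4029  0.012 ]
scene foot [0.5986 0.1197 0.01  ]
scene tape [ 0.6016 -0.0577  0.019 ]
side sleeve [0.5064 0.2181 0.018 ]
side flange [0.495  0.0196 0.01  ]
side pulley [ 0.5167 -0.1202  0.014 ]
side collar [ 0.4966 -0.4015  0.012 ]
side foot [0.6006 0.1207 0.01  ]
side tape [ 0.6019 -0.0591  0.019 ]
```

View pics/scene1.png

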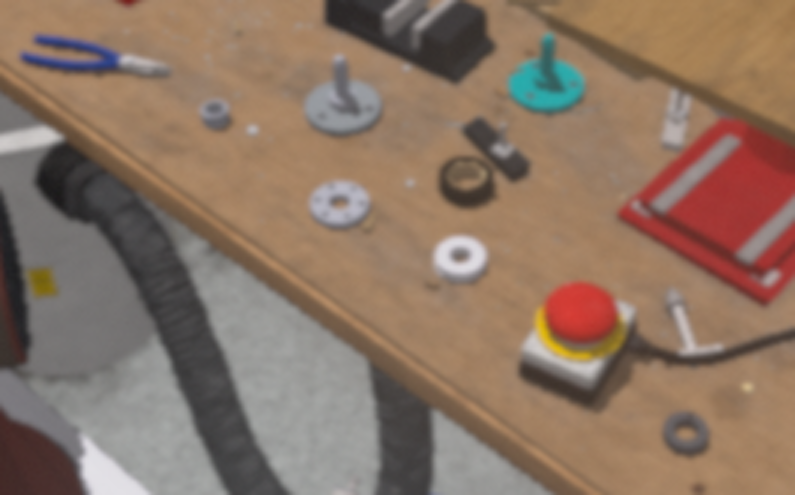

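View pics/side1.png

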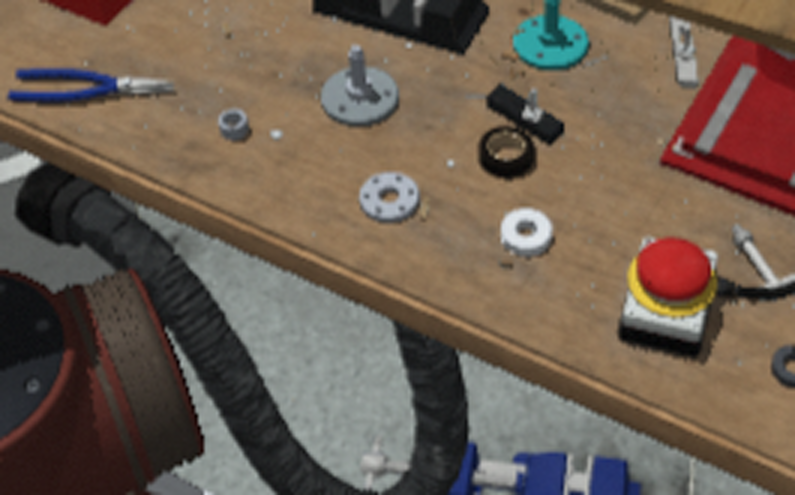

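Emit:
carry_out(targets="0 0 -0.111 0 0 0 0;0 0 -0.111 0 0 0 0;0 0 -0.111 0 0 0 0;0 0 -0.111 0 0 0 0;0 0 0 -0.016 -0.026 0 0;0 0 0 -0.016 -0.026 0 0;0 0 0 -0.016 -0.026 0 0;0 0 0 -0.016 -0.026 0 0;0 0 0 -0.016 -0.026 0 0;0 0 0 -0.016 -0.026 0 0;0 0 0 -0.016 -0.026 0 0;0 0 0 -0.016 -0.026 0 0")

```text
clock: 1.25
position: [0.3539, 0.2648, 0.2314]
tool_rot: [3.142, 0.0, -3.141]
ft_force: [0.7, 1.0, 0.2]
finger_gap: 0.0855
```

Emit:
carry_out(targets="0 0 0 -0.016 -0.026 0 0;0 0 0 -0.016 -0.026 0 0;0 0 0 -0.016 -0.026 0 0;0 0 0 -0.016 -0.026 0 0;0 0 0 -0.016 -0.026 0 0;0 0 0 -0.016 -0.026 0 0;0 0 0 -0.016 -0.026 0 0;0 0 0 -0.016 -0.013 0 0;0 0 0 0 0 0 0;0 0 0 0 0 0 0")

```text
clock: 2.08
position: [0.4817, 0.0705, 0.231]
tool_rot: [3.141, -0.001, 3.14]
ft_force: [-1.1, -0.5, 0.0]
finger_gap: 0.0857
```

```bash
cat >> h.py <<'E'
def snap(name,out):
    o=ctrl.observe(); c=ctrl.camera(name); cv2.imwrite(f"pics/{out}.png",c['pixels'][:,:,::-1])
    return c,(np.array(o['position']),np.array(o['tool_rot']))
E
python3 - <<'E'
from h import *
c,p=snap("wrist","w1"); print(p)
for n,q in dict(flange=(.4935,.019,.01),foot=(.5995,.12,.01),tip=(.5995,.12,.075),tape=(.602,-.058,.019)).items(): print(n,proj(c,q,p).round(1))
E
```

```text
(array([0.48173003, 0.07053319, 0.23097139]), array([ 3.14144335e+00, -6.67595454e-04,  3.13988488e+00]))
flange [[231.  186.1]]
foot [[318.  270.1]]
tip [[325.1 301. ]]
tape [[170.  276.1]]
```

View pics/w1.png

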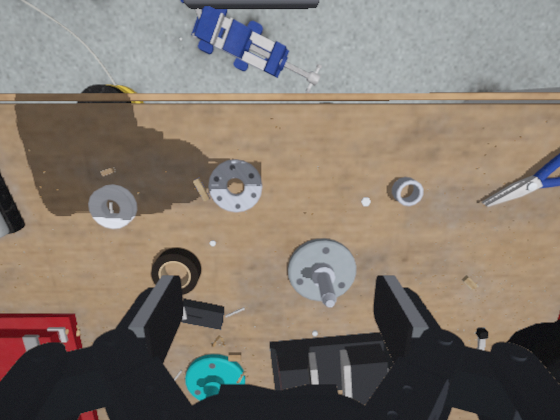

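Wrist view: flange (235,186), pulley (112,206), sleeve (409,192), foot (321,269), arbor tip (331,300). I'll check it with a magnified overlay.

```bash
cat >> h.py <<'E'
def overlay(png,c,p,circles,box,s,out):
    im=cv2.imread(f"pics/{png}.png"); x0,y0,w,h=box
    im=cv2.resize(im[y0:y0+h,x0:x0+w],None,fx=s,fy=s,interpolation=cv2.INTER_CUBIC)
    for k,(x,y,z,r) in enumerate(circles):
        q=((proj(c,circ(x,y,z,r),p)-[x0,y0]+.5)*s-.5)
        cv2.polylines(im,[np.round(q).astype(int)],True,[(0,0,255),(0,255,0),(255,0,255),(255,255,0)][k%4],1)
    cv2.imwrite(f"pics/{out}.png",im)
E
python3 - <<'E'
from h import *
c,p=snap("wrist","w1b")
for n,(u,v,z) in dict(flange=(235.5,186,.01),sleeve=(409,191.5,.018),pulley=(112.5,206,.014),foot=(321.5,269,.01),tip=(331,300,.075)).items(): print(n,onz(c,u,v,z,p).round(4))
C=[]
for u,v,z,rs in [(235.5,186,.01,(.03,.0105)),(409,191.5,.018,(.015,.0105)),(112.5,206,.014,(.025,.0105)),(321.5,269,.01,(.042,)),(331,300,.075,(.0045,))]:
    X=onz(c,u,v,z,p)
    for r in rs: C.append((X[0],X[1],z,r))
overlay("w1b",c,p,C,(80,150,360,170),2.2,"o1")
E
```

```text
flange [0.4928 0.0248 0.01  ]
sleeve [0.4973 0.2163 0.018 ]
pulley [ 0.5148 -0.1143  0.014 ]
foot [0.5973 0.1251 0.01  ]
tip [0.5976 0.1269 0.075 ]
```

View pics/o1.png

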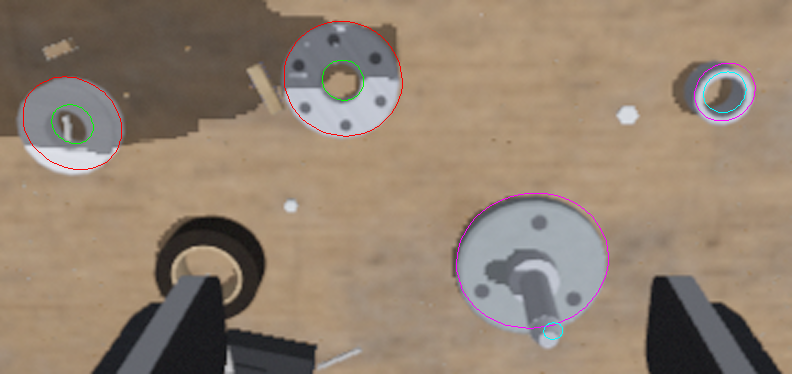

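Emit:
carry_out(targets="0 0 0 -0.002 -0.025 0.02 0;0 0 0 -0.002 -0.024 0.03 0;0 0 0 -0.004 0 0.03 0;0 0 0 -0.002 0 0.03 0;0 0 0 0 0 0 0;0 0 0 0 0 0 0")

```text
clock: 2.68
position: [0.4899, 0.0231, 0.1209]
tool_rot: [3.141, -0.003, -3.14]
ft_force: [0.1, -0.2, 0.2]
finger_gap: 0.0851
```

```bash
python3 - <<'E'
from h import *
c,p=snap("wrist","w2"); print(p)
print(proj(c,[(p[0][0],p[0][1],.01),p[0],(.4935,.0195,.01)],p))
overlay("w2",c,p,[(.4935,.0195,.01,.03),(.4935,.0195,.01,.0105)],(0,0,560,420),1.4,"o2")
E
```

```text
(array([0.48993374, 0.023122  , 0.12094521]), array([ 3.14116318e+00, -3.13697518e-03, -3.14018782e+00]))
[[276.72700401 207.11405683]
 [276.14330766 278.84265468]
 [272.20040902 211.35224121]]
```

View pics/o2.png

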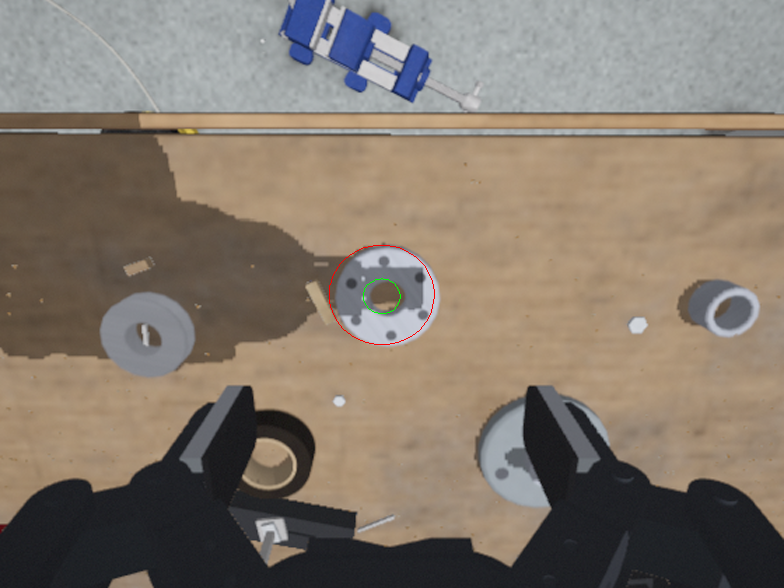

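Flange bore sits at about (276,211) native, nearly centred between the fingers. I'll descend with the fingers partly closed.

Emit:
carry_out(targets="0 0 0 -0.0035 -0.001 0.03 0.2;0 0 0 0 0 0.03 0.2;0 0 0 0 0 0.03 0.2;0 0 0 0 0 0.016 0.2;0 0 0 0 0 0 0.2;0 0 0 0 0 0 0.2;0 0 0 0 0 0 0.2", squeeze=40)

```text
clock: 3.32
position: [0.4967, 0.0213, 0.0175]
tool_rot: [-3.141, 0.003, -3.141]
ft_force: [-0.2, 0.7, 0.9]
finger_gap: 0.0685
```

```bash
python3 - <<'E'
from h import *
c,p=snap("wrist","w3"); print(p, ctrl.observe()['ft_force'])
c,p=snap("side","s3");im=cv2.imread('pics/s3.png')[180:320,150:350];cv2.imwrite('pics/s3c.png',cv2.resize(im,None,fx=4,fy=4,interpolation=cv2.INTER_CUBIC))
E
```

```text
(array([0.49671611, 0.02134769, 0.0174576 ]), array([-3.14128623e+00,  3.12622678e-03, -3.14082056e+00])) [0.21193631 0.43003595 0.25818261]
```

View pics/w3.png

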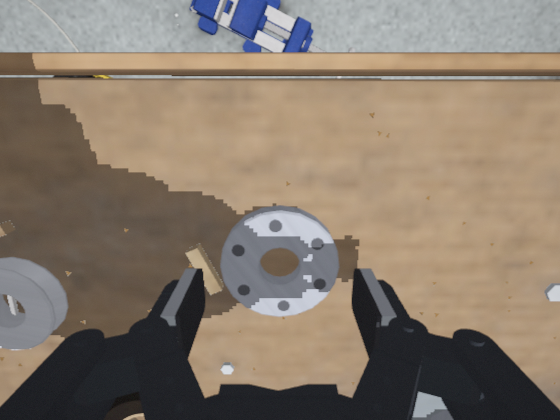

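View pics/s3c.png

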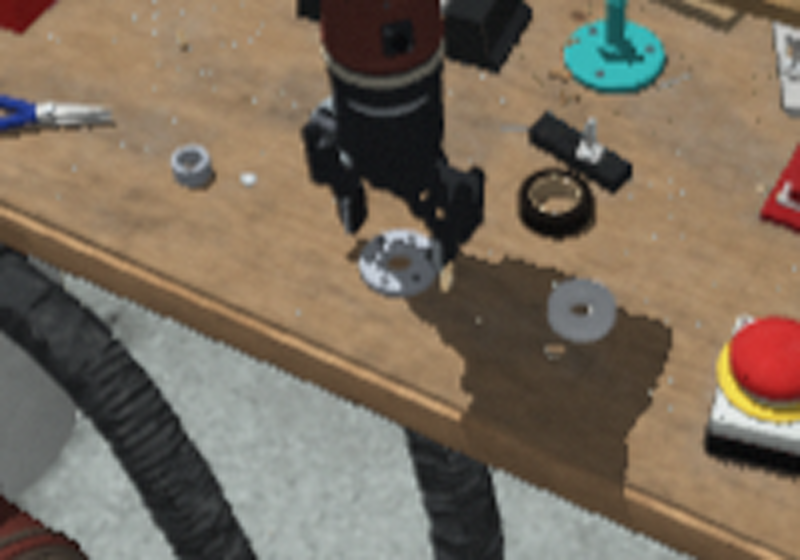

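```bash
python3 - <<'E'
from h import *
c=ctrl.camera("wrist");o=ctrl.observe();p=(o['position'],o['tool_rot']);print(p)
x,y=p[0][:2]
for dx in (0,-.01): print(proj(c,[(x+dx,y,.01),(x+dx,y,p[0][2])],p))
print(onz(c,279.5,260,.01,p))
overlay("w3",c,p,[(x,y,.01,.03),(x,y,.01,.0105)],(150,180,260,180),3,"o3")
E
```

```text
(array([0.49643395, 0.02117913, 0.01702586]), array([-3.14130649e+00,  3.00289913e-03, -3.14115025e+00]))
[[276.21606969 271.56679237]
 [276.14786004 278.83640378]]
[[276.16800342 253.60038462]
 [276.09638436 260.26726968]]
[0.48995269 0.02282444 0.01      ]
```

View pics/o3.png

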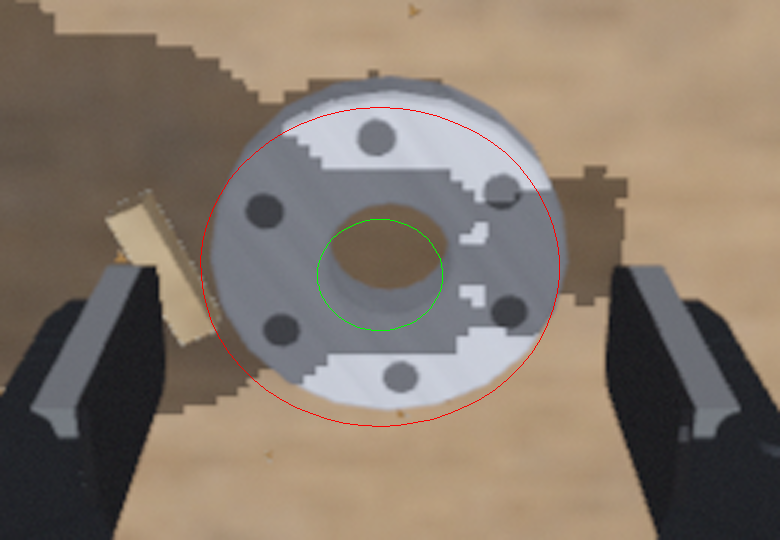

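Emit:
carry_out(targets="0 0 0 0.004 0.0015 0.006 0.2;0 0 0 0 0 0.004 0.2;0 0 0 0 0 0.003 0.2;0 0 0 0 0 0 0.2;0 0 0 0 0 0 0.2")

```text
clock: 3.88
position: [0.4908, 0.0227, 0.002]
tool_rot: [3.142, -0.001, -3.141]
ft_force: [-0.4, 1.0, 0.3]
finger_gap: 0.0683
```

```bash
python3 - <<'E'
from h import *
c,p=snap("wrist","w4"); print(p, ctrl.observe()['ft_force'])
c,p=snap("side","s4");im=cv2.imread('pics/s4.png')[210:280,210:300];cv2.imwrite('pics/s4c.png',cv2.resize(im,None,fx=7,fy=7,interpolation=cv2.INTER_CUBIC))
E
```

```text
(array([0.49075557, 0.02270251, 0.00201138]), array([ 3.14153488e+00, -6.51239556e-04, -3.14144171e+00])) [ 0.35920879 -0.19327486  0.03600181]
```

View pics/s4c.png

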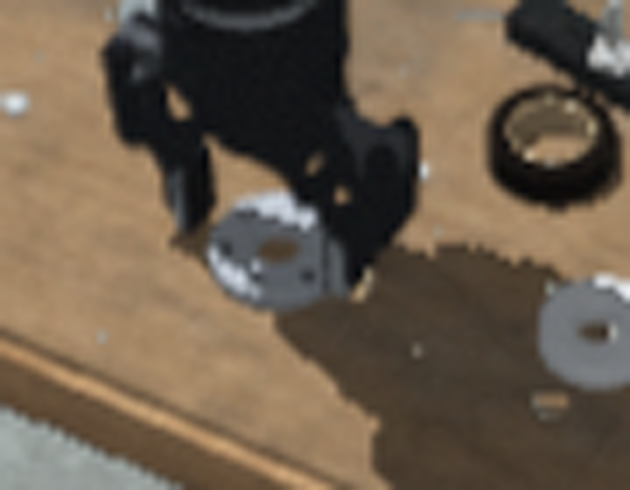

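View pics/w4.png

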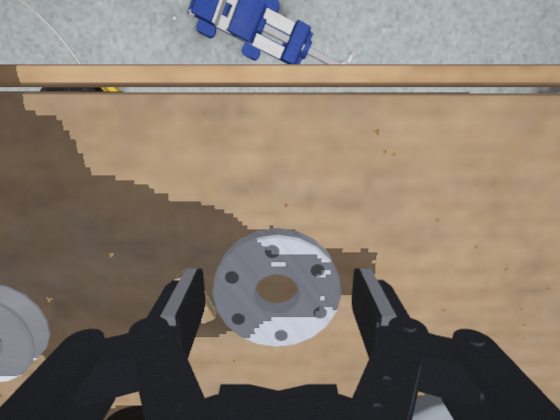

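Emit:
carry_out(targets="0 0 0 0 0 0.004 0.2;0 0 0 0 0 0 0.4;0 0 0 0 0 0 0.4;0 0 0 0 0 0 0.4;0 0 0 0 0 0 0.4;0 0 0 0 0 0 0.4;0 0 0 0 0 0 0.4", squeeze=50)

```text
clock: 4.57
position: [0.4909, 0.0226, -0.0016]
tool_rot: [-3.141, -0.0, -3.141]
ft_force: [-1.4, -0.3, 5.5]
finger_gap: 0.0569
```

Emit:
carry_out(targets="0 0 0 0 0 -0.01 0.4;0 0 0 0 0 -0.02 0.4;0 0 0 0 0 -0.03 0.4;0 0 0 0 0 -0.03 0.4;0 0 0 0 0 -0.03 0.4;0 0 0 0 0 0 0.4")

```text
clock: 5.07
position: [0.4943, 0.0225, 0.1238]
tool_rot: [-3.141, 0.008, -3.141]
ft_force: [2.1, -0.6, -1.5]
finger_gap: 0.0564
```

```bash
python3 - <<'E'
from h import *
c,p=snap("wrist","w5"); print(p, ctrl.observe()['ft_force'])
c,p=snap("side","s5");im=cv2.imread('pics/s5.png')[150:290,180:320];cv2.imwrite('pics/s5c.png',cv2.resize(im,None,fx=4,fy=4,interpolation=cv2.INTER_CUBIC))
E
```

```text
(array([0.49428278, 0.02251335, 0.12383712]), array([-3.14096731,  0.00808305, -3.14117251])) [-0.43397379  0.11070936 -1.99593686]
```

View pics/s5c.png

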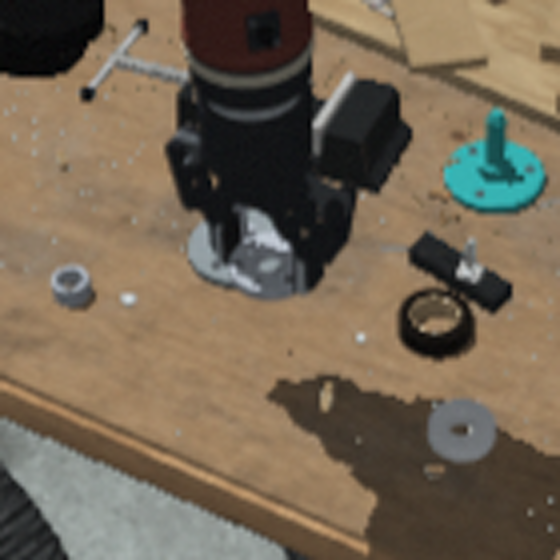

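View pics/w5.png

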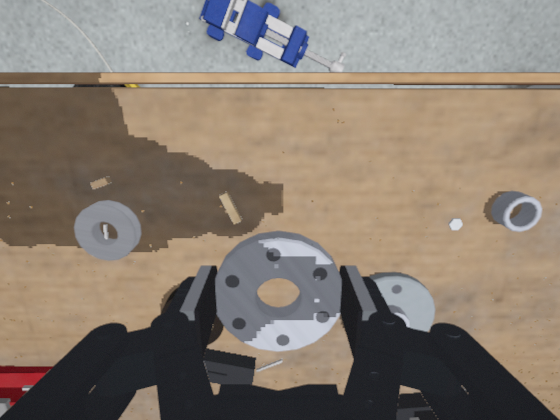

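```bash
python3 - <<'E'
from h import *
c=ctrl.camera("wrist");o=ctrl.observe();p=(o['position'],o['tool_rot']);print(p)
print("inhand",onz(c,279.3,291.5,p[0][2]+.0116,p)-p[0])
x,y=onz(c,279.3,291.5,p[0][2]+.0116,p)[:2]
overlay("w5",c,p,[(x,y,p[0][2]+.0116,.03),(x,y,p[0][2]+.0116,.0105)],(150,180,260,180),3,"o5")
E
```

```text
(array([0.49090652, 0.02276163, 0.11831255]), array([ 3.14148998e+00,  3.44030032e-04, -3.14135779e+00]))
inhand [-0.00035092  0.0014708   0.0116    ]
```

View pics/o5.png

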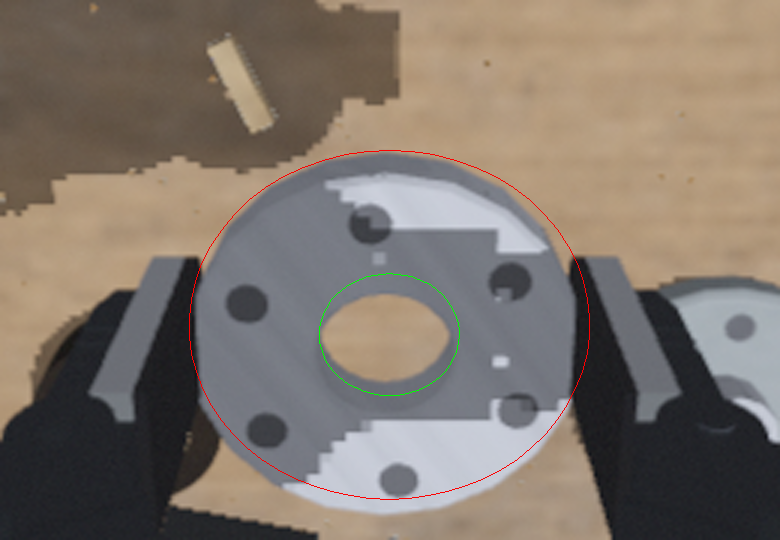

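Emit:
carry_out(targets="0 0 0 0 0 -0.006 0.4;0 0 0 -0.0176 0.0168 0 0.4;0 0 0 -0.0176 0.0168 0 0.4;0 0 0 -0.0176 0.0168 0 0.4;0 0 0 -0.0176 0.0168 0 0.4;0 0 0 -0.0176 0.0168 0 0.4;0 0 0 -0.0176 0.0168 0 0.4;0 0 0 0 0 0 0.4;0 0 0 0 0 0 0.4;0 0 0 0 0 0 0.4")

```text
clock: 6.05
position: [0.5953, 0.1232, 0.1232]
tool_rot: [-3.141, -0.003, -3.141]
ft_force: [-0.1, -0.3, -2.0]
finger_gap: 0.0563
```

```bash
cat >> h.py <<'E'
def both(tag,box1,box2,s):
    cs=[]
    for n,b in (("scene",box1),("side",box2)):
        c,_=snap(n,tag+n); im=cv2.imread(f'pics/{tag}{n}.png')[b[1]:b[1]+b[3],b[0]:b[0]+b[2]]
        cs.append(cv2.resize(im,None,fx=s,fy=s,interpolation=cv2.INTER_CUBIC))
    cv2.imwrite(f'pics/{tag}.png',np.hstack(cs))
E
python3 - <<'E'
from h import *
c,p=snap("wrist","w6"); print(p, ctrl.observe()['ft_force'])
both("b6",(200,130,90,100),(195,130,90,100),4.4)
E
```

```text
(array([0.59530891, 0.12320071, 0.123154  ]), array([-3.14110192e+00, -2.78792303e-03, -3.14121494e+00])) [-0.41962372 -0.04062398 -1.53575963]
```

View pics/w6.png

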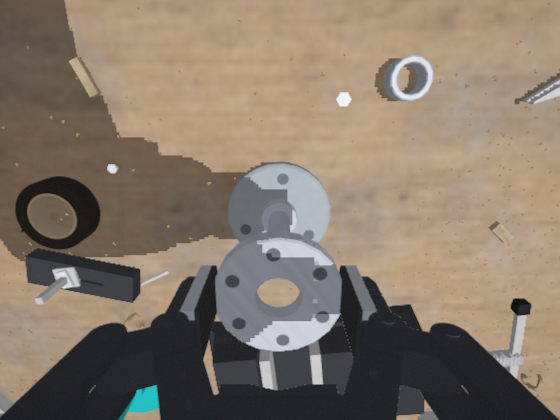

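View pics/b6.png

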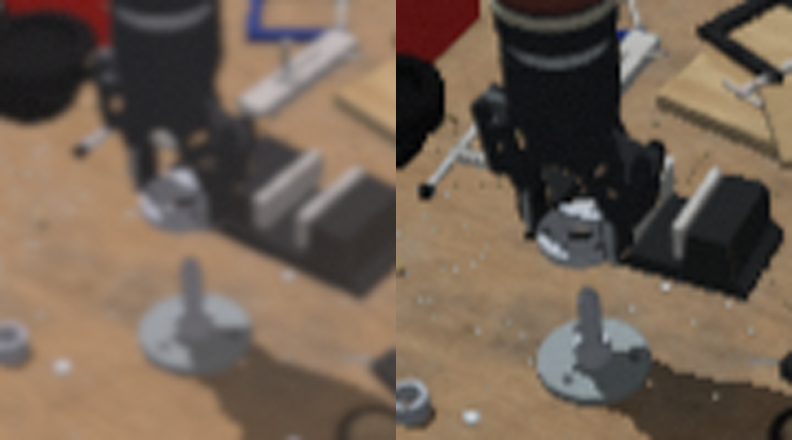

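The foot (229–329 px, centre u≈279) and the held flange (u≈279) line up in y. Next is the x check.

```bash
python3 - <<'E'
from h import *
c=ctrl.camera("wrist");o=ctrl.observe();p=(o['position'],o['tool_rot']);print(p)
x,y,z=p[0]
overlay("w6",c,p,[(.597,y+.001,.01,.042),(.597,y+.001,.022,.014),(x+.0005,y+.001,z+.0116,.03),(x+.0005,y+.001,z+.0116,.0105)],(190,150,180,210),3.5,"o6")
E
```

```text
(array([0.59597359, 0.12288129, 0.12425012]), array([-3.14144323e+00, -6.39407218e-04,  3.14104326e+00]))
```

View pics/o6.png

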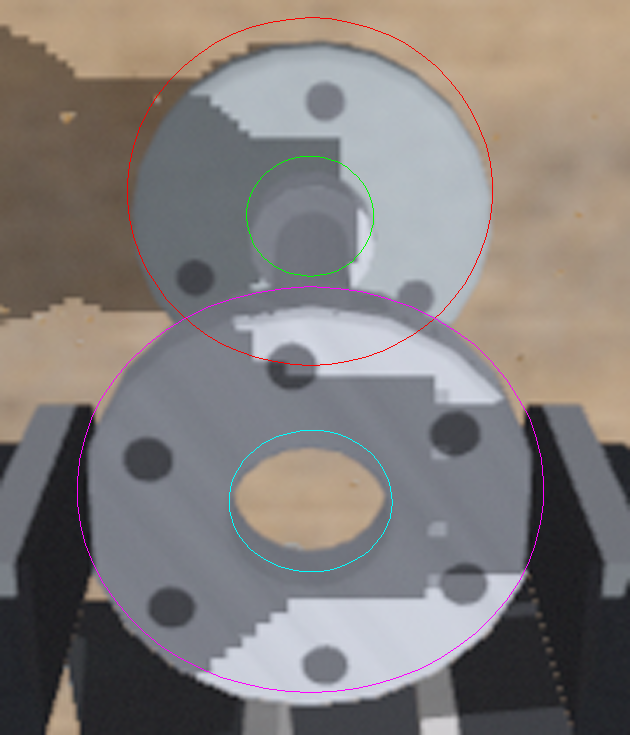

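```bash
python3 - <<'E'
from h import *
o=ctrl.observe();x,y,z=o['position'];print(o['position'])
ims=[]
for n,F,b in (("scene",(.5986,.1197),(215,155,55,70)),("side",(.6006,.1207),(212,155,55,70))):
    c=ctrl.camera(n)
    C=[(F[0],F[1],.01,.042),(F[0],F[1],.075,.0045),(F[0],F[1],.022,.008)]
    fx,fy=x+.001+F[0]-.597, y+F[1]-.1237
    C+=[(fx,fy,z+.0016,.03),(fx,fy,z+.0116,.03),(fx,fy,z+.0116,.0105)]
    overlay("b6"+n,c,None,C,b,7.2,"t"+n); ims.append(cv2.imread(f"pics/t{n}.png"))
cv2.imwrite("pics/o7.png",np.hstack(ims))
E
```

```text
[0.59597359 0.12288129 0.12425012]
```

View pics/o7.png

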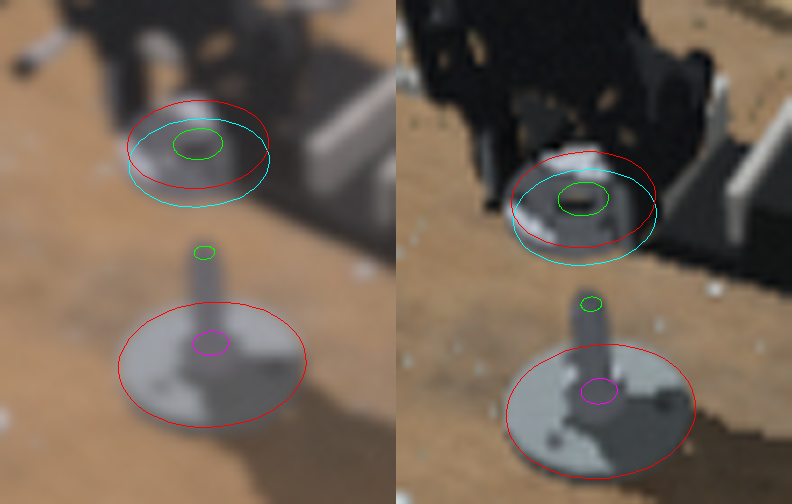

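```bash
python3 - <<'E'
from h import *
ims=[]
for n,b in (("scene",(225,160,33,40)),("side",(222,165,33,40))):
    x0,y0,w,h=b;ims.append(cv2.resize(cv2.imread(f"pics/b6{n}.png")[y0:y0+h,x0:x0+w],None,fx=12,fy=12,interpolation=cv2.INTER_CUBIC))
cv2.imwrite("pics/o8.png",np.hstack(ims))
E
```

```text
(no output)
```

View pics/o8.png

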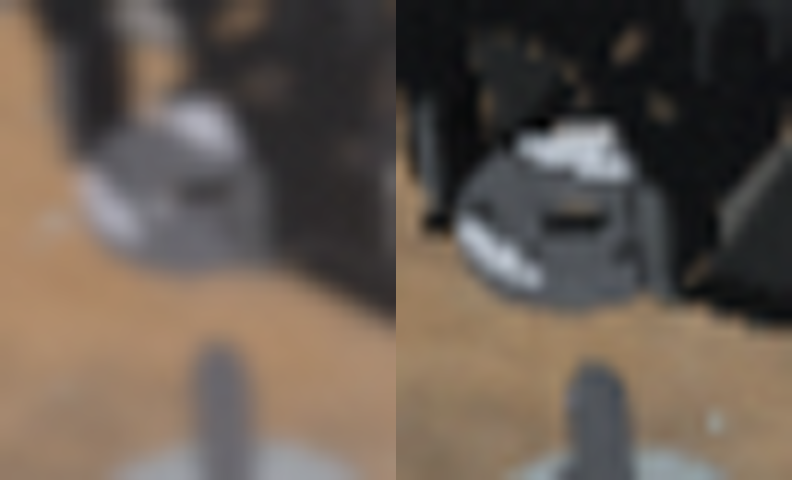

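```bash
python3 - <<'E'
from h import *
o=ctrl.observe();x,y,z=o['position'];print(o['position'])
for n,(u,v),F in (("scene",(242.1,176.),(.5986,.1197)),("side",(237,183.2),(.6006,.1207))):
    c=ctrl.camera(n)
    for h in (.002,.0066): X=onz(c,u,v,z+h); print(n,h,X,"flange-foot",X[:2]-F)
E
```

```text
[0.5962934  0.12303305 0.12446653]
scene 0.002 [0.60152725 0.12216317 0.12646653] flange-foot [0.00292725 0.00246317]
scene 0.0066 [0.59760158 0.11790507 0.13106653] flange-foot [-0.00099842 -0.00179493]
side 0.002 [0.60433908 0.12487104 0.12646653] flange-foot [0.00373908 0.00417104]
side 0.0066 [0.60012128 0.12183785 0.13106653] flange-foot [-0.00047872  0.00113785]
```

Emit:
carry_out(targets="0 0 0 -0.0005 0 0.02 0.4;0 0 0 0 0 0.02 0.4;0 0 0 0 0 0.01 0.4;0 0 0 0 0 0.01 0.4;0 0 0 0 0 0 0.4")

```text
clock: 6.87
position: [0.5963, 0.1234, 0.0627]
tool_rot: [-3.141, -0.002, -3.141]
ft_force: [-0.4, 0.1, -1.6]
finger_gap: 0.0561
```

```bash
python3 - <<'E'
from h import *
c,p=snap("wrist","w9"); print(p, ctrl.observe()['ft_force'])
E
```

```text
(array([0.59630819, 0.1234016 , 0.06265525]), array([-3.14146216e+00, -1.98496004e-03, -3.14146727e+00])) [ 0.07207076  0.32899234 -1.61554666]
```

View pics/w9.png

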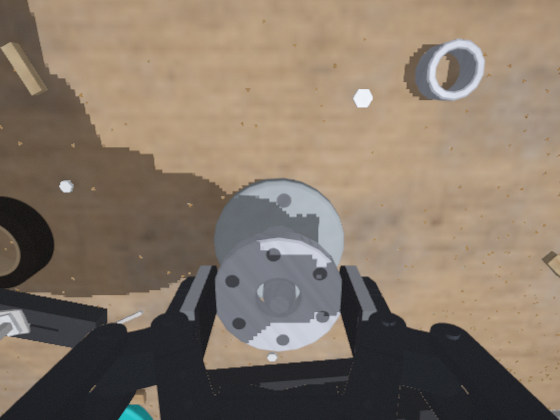

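Arbor tip shows in the bore at (279,297), against a bore centre of (279,293). I'll go on down with a 1 mm nudge in x.

Emit:
carry_out(targets="0 0 0 -0.001 0 0.01 0.4;0 0 0 0 0 0.01 0.4;0 0 0 0 0 0.01 0.4;0 0 0 0 0 0.007 0.4;0 0 0 0 0 0 0.4")

```text
clock: 7.33
position: [0.5967, 0.1234, 0.0252]
tool_rot: [-3.141, -0.003, -3.141]
ft_force: [-0.7, 0.7, -1.7]
finger_gap: 0.0566
```

Emit:
carry_out(targets="0 0 0 0 0 0.003 0.4;0 0 0 0 0 0 0.4;0 0 0 0 0 0 0.4")

```text
clock: 7.58
position: [0.5983, 0.1235, 0.0245]
tool_rot: [3.142, 0.0, -3.141]
ft_force: [-0.3, 0.0, -2.5]
finger_gap: 0.0565
```

```bash
python3 - <<'E'
from h import *
c,p=snap("wrist","w10"); print(p, ctrl.observe()['ft_force'])
E
```

```text
(array([0.59827536, 0.12353783, 0.02450185]), array([ 3.14157014e+00,  3.45301602e-04, -3.14140662e+00])) [-0.39565055  0.83656207 -1.06244108]
```

View pics/w10.png

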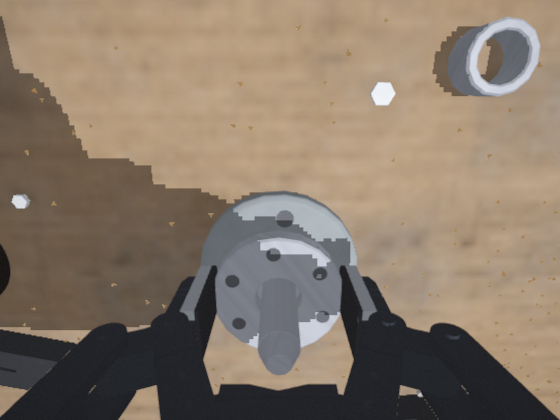

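Emit:
carry_out(targets="0 0 0 0 0 0.003 0.4;0 0 0 0 0 0 0.4;0 0 0 0 0 0 0.4")

```text
clock: 7.88
position: [0.598, 0.1235, 0.0213]
tool_rot: [-3.142, -0.0, -3.141]
ft_force: [0.1, 1.0, -3.1]
finger_gap: 0.0563
```

Emit:
carry_out(targets="0 0 0 0 0 0.002 0.4;0 0 0 0 0 0 0.4;0 0 0 0 0 0 0.4")

```text
clock: 8.13
position: [0.5983, 0.1236, 0.0203]
tool_rot: [3.142, 0.001, -3.141]
ft_force: [-3.0, 0.2, 8.8]
finger_gap: 0.0563
```

Contact at z = 0.0203, as predicted. Releasing.

Emit:
carry_out(targets="0 0 0 0 0 0 0.2;0 0 0 0 0 0 0.2;0 0 0 0 0 0 0.2;0 0 0 0 0 0 0.2;0 0 0 0 0 -0.02 0.2;0 0 0 0 0 -0.03 0.2;0 0 0 0 0 -0.03 0.2;0 0 0 0 0 -0.03 0.2;0 0 0 0 0 0 0.2;0 0 0 0 0 0 0.2")

```text
clock: 8.97
position: [0.5995, 0.1237, 0.1311]
tool_rot: [3.141, 0.004, -3.141]
ft_force: [-0.0, -0.6, 0.2]
finger_gap: 0.0684
```

```bash
python3 - <<'E'
from h import *
c,p=snap("wrist","w11"); print(p, ctrl.observe()['ft_force'])
E
```

```text
(array([0.59947841, 0.12366397, 0.1310912 ]), array([ 3.14126552,  0.00372867, -3.14134991])) [-1.47543114 -0.01809372 -0.83528823]
```

View pics/w11.png

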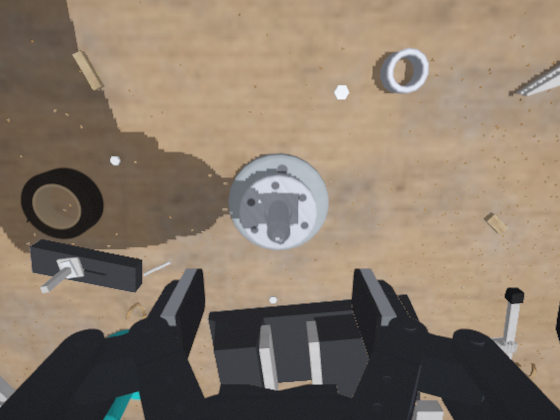

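Flange is seated around the arbor, at (278,212). Next, the sleeve.

Emit:
carry_out(targets="0 0 0 0.019 0.0194 0 0.2;0 0 0 0.019 0.0194 0 0.2;0 0 0 0.019 0.0194 0 0.2;0 0 0 0.019 0.0194 0 0.2;0 0 0 0.019 0.0194 0 0.4;0 0 0 0 0 0.03 0.4;0 0 0 0 0 0.03 0.4;0 0 0 0 0 0 0.4;0 0 0 0 0 0 0.4")

```text
clock: 9.77
position: [0.501, 0.2199, 0.0675]
tool_rot: [-3.14, -0.005, -3.141]
ft_force: [0.4, 0.1, 0.2]
finger_gap: 0.0513
```

```bash
python3 - <<'E'
from h import *
c,p=snap("wrist","w12"); print(p, ctrl.observe()['ft_force'])
x,y,z=p[0]
overlay("w12",c,p,[(x,y,.018,.015),(x,y,.018,.0105)],(0,0,560,420),1.4,"o12")
E
```

```text
(array([0.50096078, 0.21990066, 0.06752853]), array([-3.1401323 , -0.00502792, -3.1413483 ])) [ 1.67062521 -0.54318088  0.19911876]
```

View pics/o12.png

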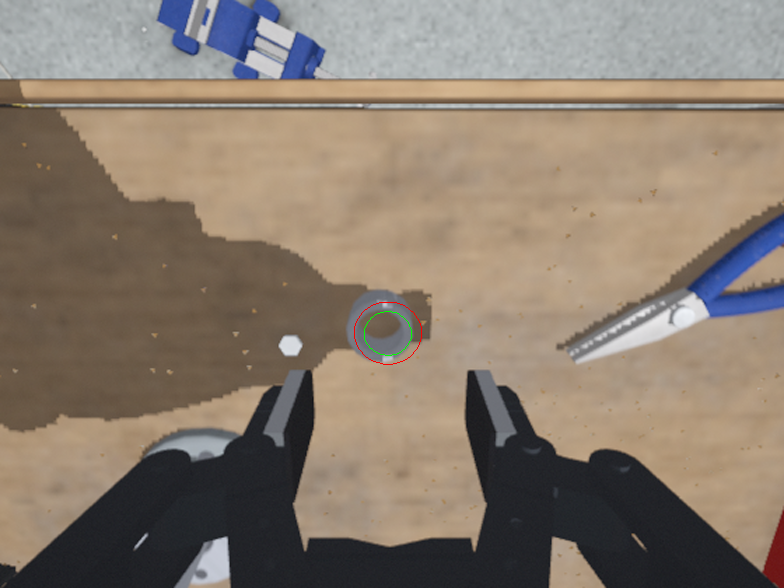

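Emit:
carry_out(targets="0 0 0 -0.001 -0.0025 0.02 0.4;0 0 0 0 0 0.02 0.4;0 0 0 0 0 0.01 0.4;0 0 0 0 0 0 0.4;0 0 0 0 0 0 0.4")

```text
clock: 10.23
position: [0.5044, 0.2179, 0.02]
tool_rot: [3.142, 0.0, 3.141]
ft_force: [0.7, 0.4, 0.1]
finger_gap: 0.0511
```

```bash
python3 - <<'E'
from h import *
c,p=snap("wrist","w13"); print(p, ctrl.observe()['ft_force'])
x,y,z=p[0]
overlay("w13",c,p,[(x,y+.001,.018,.015),(x,y+.001,.018,.0105)],(150,180,260,180),3,"o13")
E
```

```text
(array([0.50444876, 0.2179412 , 0.01999889]), array([3.14152401e+00, 8.70911113e-05, 3.14144007e+00])) [ 0.16882859 -0.35992574  0.35157904]
```

View pics/o13.png

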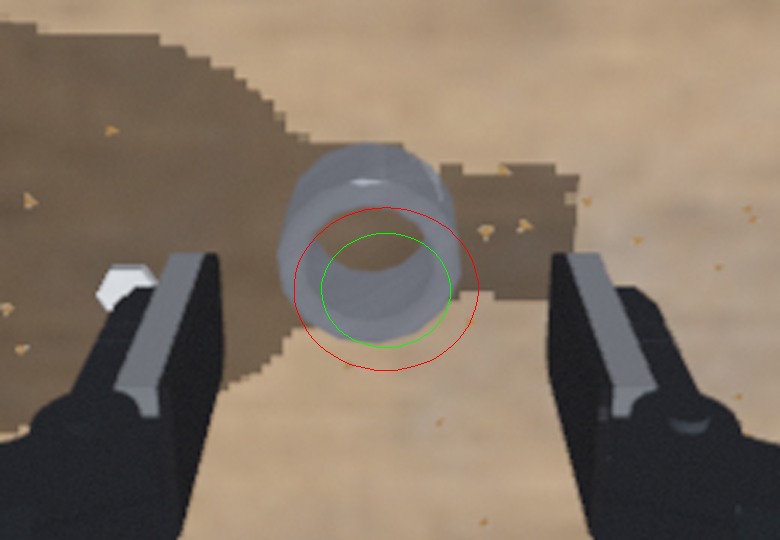

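Emit:
carry_out(targets="0 0 0 0.004 -0.0025 0 0.4;0 0 0 0 0 0.008 0.4;0 0 0 0 0 0.008 0.4;0 0 0 0 0 0 0.4;0 0 0 0 0 0 0.75;0 0 0 0 0 0 0.75;0 0 0 0 0 0 0.75;0 0 0 0 0 0 0.75;0 0 0 0 0 0 0.75;0 0 0 0 0 0 0.75;0 0 0 0 0 0 0.75;0 0 0 0 0 0 0.75", squeeze=40)

```text
clock: 11.28
position: [0.5002, 0.2156, 0.0034]
tool_rot: [3.141, 0.0, -3.141]
ft_force: [0.2, -0.0, 0.6]
finger_gap: 0.0275
```

Emit:
carry_out(targets="0 0 0 0 0 -0.01 0.75;0 0 0 0 0 -0.02 0.75;0 0 0 0 0 -0.03 0.75;0 0 0 0 0 -0.03 0.75;0 0 0 0 0 -0.03 0.75;0 0 0 0 0 0 0.75;0 0 0 0 0 0 0.75;0 0 0 0 0 0 0.75")

```text
clock: 11.95
position: [0.4998, 0.2154, 0.1233]
tool_rot: [-3.142, -0.0, -3.141]
ft_force: [-0.3, 0.7, -1.8]
finger_gap: 0.0275
```

```bash
python3 - <<'E'
from h import *
c,p=snap("wrist","w14"); print(p, ctrl.observe()['ft_force'])
x,y,z=p[0]
overlay("w14",c,p,[(x,y+.001,z+.0145,.015),(x,y+.001,z+.0145,.0105)],(150,180,260,180),3,"o14")
E
```

```text
(array([0.49975776, 0.21540511, 0.12329232]), array([-3.14154110e+00, -1.29095795e-04, -3.14141819e+00])) [ 0.11920869  0.21301614 -0.51547138]
```

View pics/o14.png

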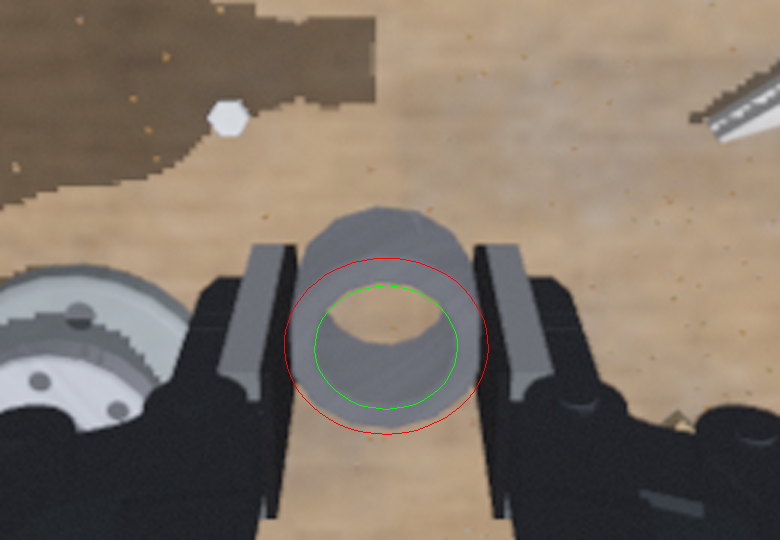

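Emit:
carry_out(targets="0 0 0 -0.0165 -0.0153 0 0.75;0 0 0 -0.0165 -0.0153 0 0.75;0 0 0 -0.0165 -0.0153 0 0.75;0 0 0 -0.0165 -0.0153 0 0.75;0 0 0 -0.0165 -0.0153 0 0.75;0 0 0 -0.0165 -0.0153 0.01 0.75;0 0 0 0 0 0.015 0.75;0 0 0 0 0 0 0.75;0 0 0 0 0 0 0.75;0 0 0 0 0 0 0.75")

```text
clock: 12.83
position: [0.5982, 0.1241, 0.098]
tool_rot: [-3.142, -0.002, -3.141]
ft_force: [-0.4, -0.5, 0.4]
finger_gap: 0.0276
```

```bash
python3 - <<'E'
from h import *
c,p=snap("wrist","w15"); print(p, ctrl.observe()['ft_force'])
both("b15",(225,160,33,50),(222,160,33,50),12)
E
```

```text
(array([0.59818075, 0.12409791, 0.0979883 ]), array([-3.14156654e+00, -1.66461589e-03, -3.14089351e+00])) [-0.2575015   0.03253106 -0.50432761]
```

View pics/w15.png

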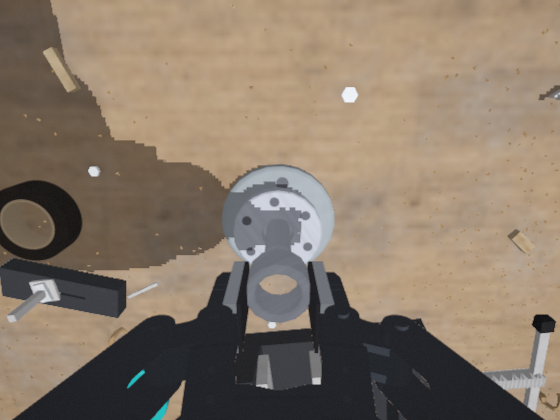

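View pics/b15.png

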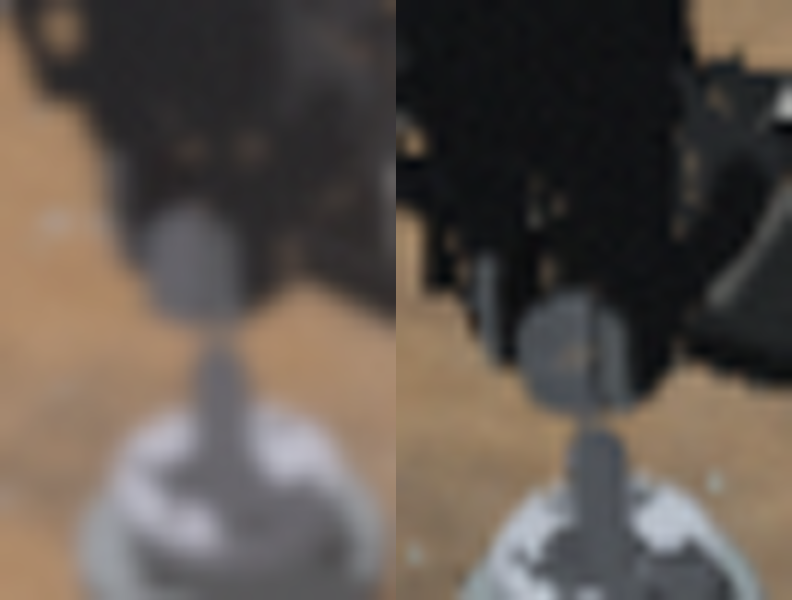

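```bash
python3 - <<'E'
from h import *
for n,x0 in(("scene",(225,160)),("side",(222-33,160))):
    c=ctrl.camera(n)
    print(n,((proj(c,[(.599,.1205,z) for z in (.032,.075,.095,.104,.113)])-x0)*12).round(0).tolist())
    print(((proj(c,[(.599,.1205,.1),(.609,.1205,.1),(.599,.1305,.1)])-x0)*12).round(0).tolist())
E
```

```text
scene [[223.0, 476.0], [214.0, 353.0], [210.0, 294.0], [208.0, 267.0], [206.0, 240.0]]
[[209.0, 279.0], [236.0, 261.0], [181.0, 263.0]]
side [[604.0, 563.0], [593.0, 445.0], [588.0, 388.0], [585.0, 362.0], [583.0, 336.0]]
[[587.0, 374.0], [607.0, 350.0], [553.0, 361.0]]
```

Emit:
carry_out(targets="0 0 0 -0.001 -0.0012 0 0.75;0 0 0 0 0 0.01 0.75;0 0 0 0 0 0.01 0.75;0 0 0 0 0 0.01 0.75;0 0 0 0 0 0 0.75;0 0 0 0 0 0 0.75")

```text
clock: 13.58
position: [0.5999, 0.1227, 0.0667]
tool_rot: [3.141, -0.001, -3.141]
ft_force: [2.2, 1.4, -2.8]
finger_gap: 0.0277
```

```bash
python3 - <<'E'
from h import *
c,p=snap("wrist","w16"); print(p, ctrl.observe()['ft_force'])
im=cv2.imread('pics/w16.png')[180:360,150:410];cv2.imwrite('pics/w16c.png',cv2.resize(im,None,fx=3,fy=3,interpolation=cv2.INTER_CUBIC))
E
```

```text
(array([0.59992105, 0.12271552, 0.06665504]), array([ 3.14114068e+00, -9.21673888e-04, -3.14135905e+00])) [ 2.94250986  1.32366089 -2.89835279]
```

View pics/w16c.png

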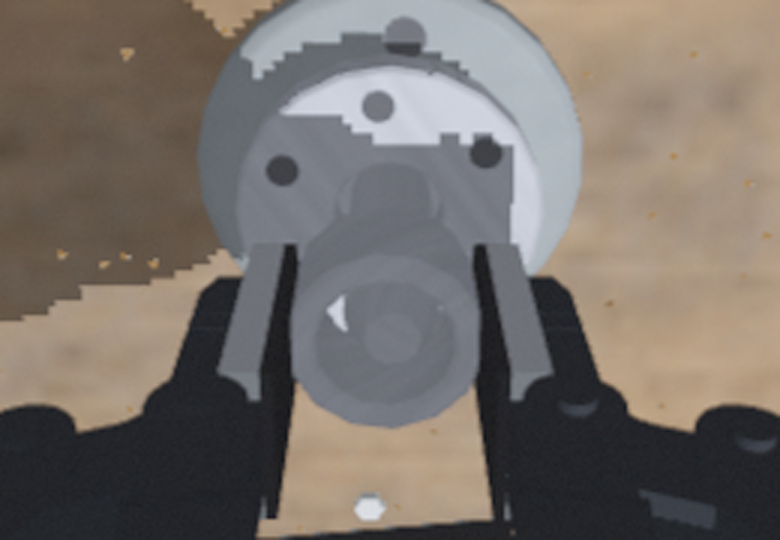

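Emit:
carry_out(targets="0 0 0 -0.0015 0.0009 0 0.75;0 0 0 0 0 0 0.75;0 0 0 0 0 0.005 0.75;0 0 0 0 0 0.005 0.75;0 0 0 0 0 0 0.75;0 0 0 0 0 0 0.75")

```text
clock: 14.13
position: [0.601, 0.1233, 0.0578]
tool_rot: [-3.141, -0.001, -3.141]
ft_force: [0.2, 0.9, 0.2]
finger_gap: 0.0276
```

Emit:
carry_out(targets="0 0 0 0 0 0.008 0.75;0 0 0 0 0 0.008 0.75;0 0 0 0 0 0 0.75;0 0 0 0 0 0 0.75")

```text
clock: 14.47
position: [0.6009, 0.1233, 0.0414]
tool_rot: [-3.141, -0.002, -3.141]
ft_force: [0.6, -0.2, -1.7]
finger_gap: 0.0276
```

Emit:
carry_out(targets="0 0 0 0 0 0.004 0.75;0 0 0 0 0 0 0.75;0 0 0 0 0 0 0.75")

```text
clock: 14.72
position: [0.6015, 0.1234, 0.0382]
tool_rot: [-3.142, -0.0, -3.141]
ft_force: [-0.4, -0.8, -1.1]
finger_gap: 0.028
```

Emit:
carry_out(targets="0 0 0 0 0 0.002 0.75;0 0 0 0 0 0 0.75;0 0 0 0 0 0 0.75")

```text
clock: 14.97
position: [0.6016, 0.1234, 0.0363]
tool_rot: [3.142, -0.0, -3.141]
ft_force: [0.2, -0.5, 0.1]
finger_gap: 0.0278
```

Emit:
carry_out(targets="0 0 0 0 0 0.002 0.75;0 0 0 0 0 0 0.75;0 0 0 0 0 0 0.75")

```text
clock: 15.22
position: [0.6019, 0.1234, 0.0353]
tool_rot: [3.142, 0.001, -3.141]
ft_force: [-2.2, -0.5, 9.7]
finger_gap: 0.0277
```

Emit:
carry_out(targets="0 0 0 0 0 0 0.4;0 0 0 0 0 0 0.4;0 0 0 0 0 0 0.4;0 0 0 0 0 0 0.4;0 0 0 0 0 -0.02 0.4;0 0 0 0 0 -0.03 0.4;0 0 0 0 0 -0.03 0.4;0 0 0 0 0 -0.02 0.2;0 0 0 0 0 0 0.2;0 0 0 0 0 0 0.2")

```text
clock: 16.05
position: [0.6024, 0.1235, 0.1354]
tool_rot: [3.141, 0.002, -3.141]
ft_force: [0.8, 0.0, -1.2]
finger_gap: 0.0685
```

```bash
python3 - <<'E'
from h import *
c,p=snap("wrist","w17"); print(p, ctrl.observe()['ft_force'])
x,y,z=p[0]
im=cv2.imread('pics/w17.png')[130:340,150:410];cv2.imwrite('pics/w17c.png',cv2.resize(im,None,fx=2.8,fy=2.8,interpolation=cv2.INTER_CUBIC))
E
```

```text
(array([0.6024212 , 0.12351256, 0.13537721]), array([ 3.14138917e+00,  2.37810197e-03, -3.14138358e+00])) [ 0.65017011  0.29460607 -0.29509426]
```

View pics/w17c.png

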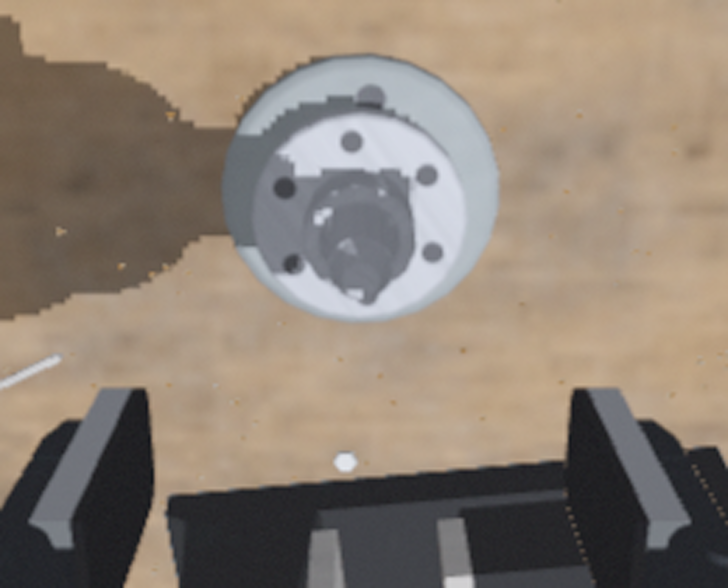

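Sleeve is seated around the arbor. Now the pulley.

Emit:
carry_out(targets="0 0 0 0.029 -0.01 0 0.2;0 0 0 0.029 -0.02 0 0.2;0 0 0 0.029 -0.03 0 0.2;0 0 0 0 -0.036 0 0.2;0 0 0 0 -0.036 0 0.2;0 0 0 0 -0.036 0 0.2;0 0 0 0 -0.036 0 0.2;0 0 0 0 -0.0375 0.02 0.2;0 0 0 0 0 0.025 0.2;0 0 0 0 0 0.02 0.2;0 0 0 0 0 0 0.2;0 0 0 0 0 0 0.2")

```text
clock: 17.1
position: [0.513, -0.1167, 0.0682]
tool_rot: [3.14, -0.004, -3.142]
ft_force: [-0.1, 0.1, 0.4]
finger_gap: 0.0682
```

```bash
python3 - <<'E'
from h import *
c,p=snap("wrist","w18"); print(p, ctrl.observe()['ft_force'])
x,y,z=p[0]
overlay("w18",c,p,[(x,y+.001,.014,.025),(x,y+.001,.014,.0105)],(0,0,560,420),1.4,"o18")
E
```

```text
(array([ 0.51296228, -0.1167212 ,  0.06820367]), array([ 3.14001849, -0.00400423, -3.14153553])) [0.4962166  0.35122262 0.2168933 ]
```

View pics/o18.png

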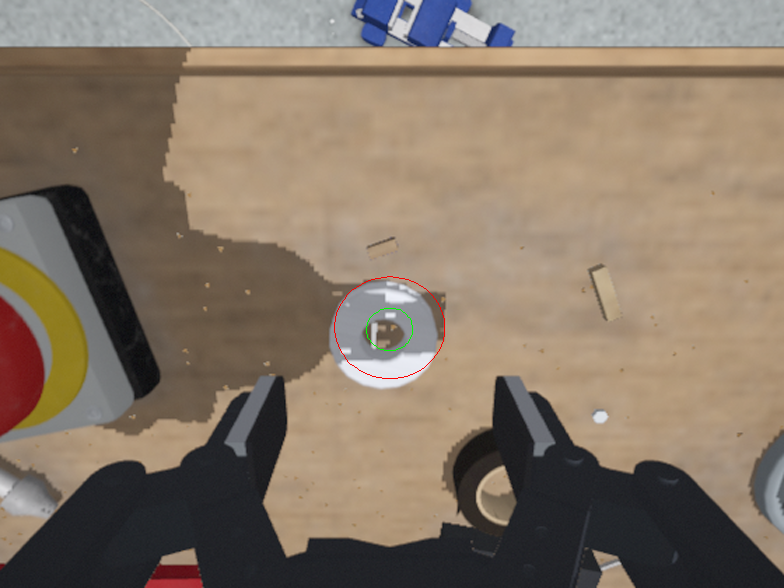

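Emit:
carry_out(targets="0 0 0 -0.001 -0.0018 0.02 0.2;0 0 0 0 0 0.02 0.2;0 0 0 0 0 0.008 0.2;0 0 0 0 0 0 0.2;0 0 0 0 0 0 0.2;0 0 0 0 0 0 0.2")

```text
clock: 17.65
position: [0.5166, -0.1192, 0.023]
tool_rot: [-3.141, 0.002, -3.141]
ft_force: [0.1, 0.1, -0.2]
finger_gap: 0.0683
```

```bash
python3 - <<'E'
from h import *
c,p=snap("wrist","w19"); print(p, ctrl.observe()['ft_force'])
x,y,z=p[0]
overlay("w19",c,p,[(x,y+.001,.014,.025),(x,y+.001,.014,.0105)],(150,180,260,180),3,"o19")
E
```

```text
(array([ 0.5165541 , -0.1191848 ,  0.02295241]), array([-3.14101921e+00,  1.52784386e-03, -3.14096068e+00])) [-0.42504932  0.21552839 -0.80591348]
```

View pics/o19.png

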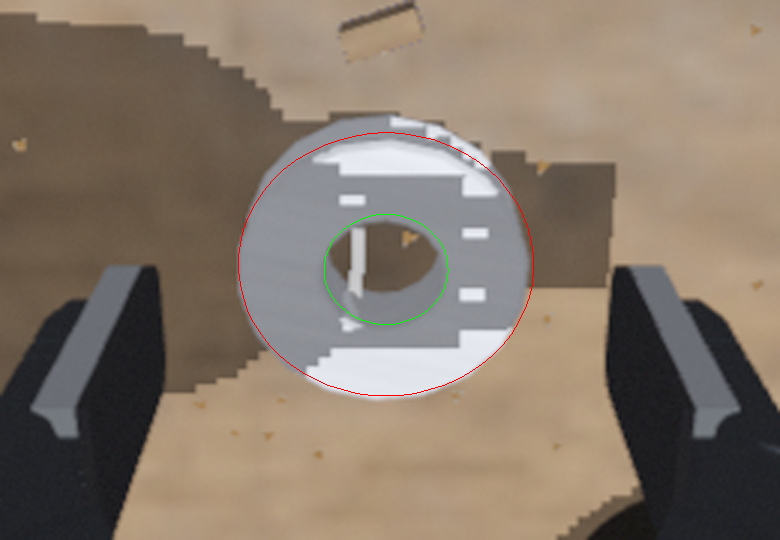

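Emit:
carry_out(targets="0 0 0 0 0 0.011 0.2;0 0 0 0 0 0.011 0.2;0 0 0 0 0 0 0.2;0 0 0 0 0 0 0.2;0 0 0 0 0 0 0.5;0 0 0 0 0 0 0.5;0 0 0 0 0 0 0.5;0 0 0 0 0 0 0.5;0 0 0 0 0 0 0.5;0 0 0 0 0 0 0.5;0 0 0 0 0 0 0.5;0 0 0 0 0 0 0.5", squeeze=45)

```text
clock: 18.7
position: [0.5163, -0.1194, 0.0011]
tool_rot: [-3.141, 0.001, -3.142]
ft_force: [-2.3, 1.0, 9.8]
finger_gap: 0.048
```

Emit:
carry_out(targets="0 0 0 0 0 -0.01 0.5;0 0 0 0 0 -0.02 0.5;0 0 0 0 0 -0.03 0.5;0 0 0 0 0 -0.03 0.5;0 0 0 0 0 -0.03 0.5;0 0 0 0 0 0 0.5;0 0 0 0 0 0 0.5;0 0 0 0 0 0 0.5")

```text
clock: 19.37
position: [0.5155, -0.119, 0.1199]
tool_rot: [-3.142, 0.0, -3.141]
ft_force: [0.4, 0.2, -1.3]
finger_gap: 0.0481
```

```bash
python3 - <<'E'
from h import *
c,p=snap("wrist","w20"); print(p, ctrl.observe()['ft_force'])
x,y,z=p[0]
overlay("w20",c,p,[(x,y+.001,z+.014,.025),(x,y+.001,z+.014,.0105)],(150,180,260,180),3,"o20")
E
```

```text
(array([ 0.51549518, -0.11901766,  0.11989397]), array([-3.14152764e+00,  2.33292676e-04, -3.14132949e+00])) [ 0.1013638  -0.06518394 -0.79383427]
```

View pics/o20.png

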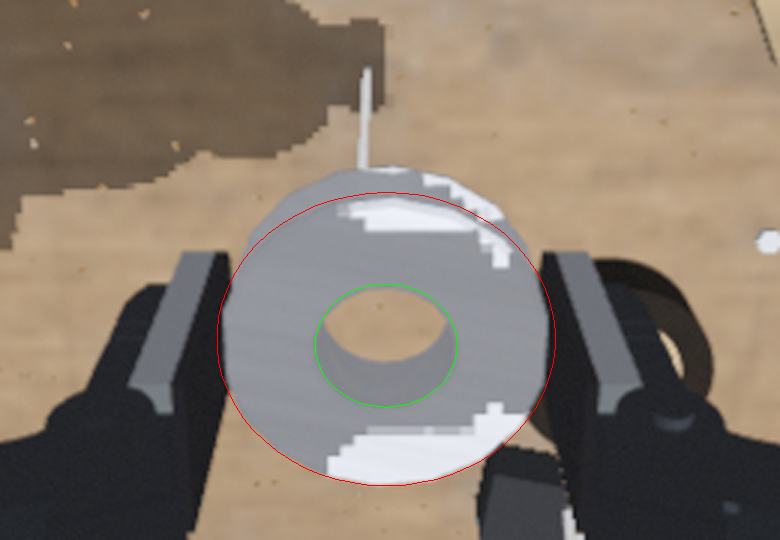

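Emit:
carry_out(targets="0 0 0 0 0.015 0 0.5;0 0 0 0 0.025 0 0.5;0 0 0 0 0.034 0 0.5;0 0 0 0 0.034 0 0.5;0 0 0 0 0.034 0 0.5;0 0 0 0 0.034 0 0.5;0 0 0 -0.015 0.034 0 0.5;0 0 0 -0.03 0.0214 0 0.5;0 0 0 -0.03 0.011 0 0.5;0 0 0 -0.01 0 0 0.5;0 0 0 0 0 0 0.5;0 0 0 0 0 0 0.5")

```text
clock: 20.42
position: [0.5994, 0.1232, 0.118]
tool_rot: [-3.141, -0.003, -3.141]
ft_force: [-0.4, 0.1, -1.1]
finger_gap: 0.0483
```

```bash
python3 - <<'E'
from h import *
c,p=snap("wrist","w21"); print(p, ctrl.observe()['ft_force'])
E
```

```text
(array([0.59941632, 0.12323437, 0.11798852]), array([-3.14127122, -0.00328282, -3.14122785])) [-0.37670712 -1.26821812 -1.15045146]
```

View pics/w21.png

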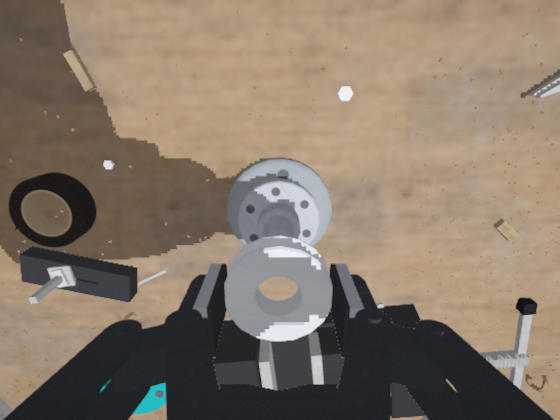

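Emit:
carry_out(targets="0 0 0 0 0 0.02 0.5;0 0 0 0 0 0.015 0.5;0 0 0 0 0 0.01 0.5;0 0 0 0 0 0.005 0.5;0 0 0 0 0 0 0.5;0 0 0 0 0 0 0.5;0 0 0 0 0 0 0.5")

```text
clock: 21.05
position: [0.6011, 0.1232, 0.0706]
tool_rot: [3.142, 0.001, -3.142]
ft_force: [-0.3, -0.7, -0.9]
finger_gap: 0.0484
```

```bash
python3 - <<'E'
from h import *
c,p=snap("wrist","w22"); print(p, ctrl.observe()['ft_force'])
im=cv2.imread('pics/w22.png')[180:360,150:410];cv2.imwrite('pics/w22c.png',cv2.resize(im,None,fx=3,fy=3,interpolation=cv2.INTER_CUBIC))
x,y=.6015,.1244
print(proj(c,[(x,y,.075)],p), proj(c,[(p[0][0],p[0][1]+.001,p[0][2]+.014)],p))
E
```

```text
(array([0.6010911 , 0.12324708, 0.07057614]), array([ 3.14150175e+00,  1.21340455e-03, -3.14150553e+00])) [ 0.24581082 -0.04455146 -1.18803537]
[[278.55684501 284.4736552 ]] [[278.26092272 295.21034926]]
```

View pics/w22c.png

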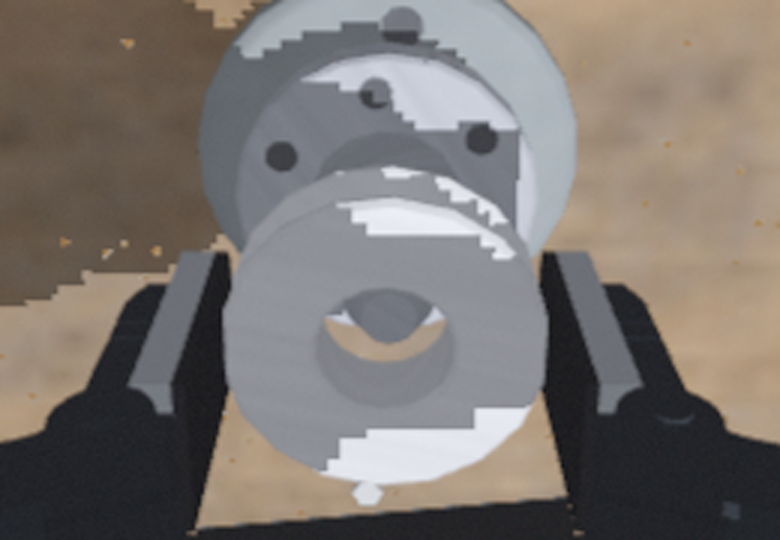

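Tip sits in the bore about where predicted, within 1 mm. Lowering.

Emit:
carry_out(targets="0 0 0 0 0 0.008 0.5;0 0 0 0 0 0.008 0.5;0 0 0 0 0 0 0.5;0 0 0 0 0 0 0.5")

```text
clock: 21.43
position: [0.5999, 0.1232, 0.0528]
tool_rot: [-3.141, -0.002, -3.141]
ft_force: [0.5, -0.0, 0.1]
finger_gap: 0.0484
```

Emit:
carry_out(targets="0 0 0 0 0 0.003 0.5;0 0 0 0 0 0 0.5;0 0 0 0 0 0 0.5")

```text
clock: 21.68
position: [0.601, 0.1233, 0.0512]
tool_rot: [3.142, 0.001, -3.141]
ft_force: [-1.3, -0.8, 3.9]
finger_gap: 0.0482
```

Emit:
carry_out(targets="0 0 0 0 0 0.0015 0.5;0 0 0 0 0 0 0.5;0 0 0 0 0 0 0.5")

```text
clock: 21.93
position: [0.6013, 0.1234, 0.051]
tool_rot: [3.142, 0.002, -3.141]
ft_force: [-5.3, -0.8, 17.0]
finger_gap: 0.0479
```

Emit:
carry_out(targets="0 0 0 0 0 -0.001 0.2;0 0 0 0 0 0 0.2;0 0 0 0 0 0 0.2;0 0 0 0 0 0 0.2;0 0 0 0 0 -0.02 0.2;0 0 0 0 0 -0.03 0.2;0 0 0 0 0 -0.03 0.2;0 0 0 0 0 -0.03 0.2;0 0 0 0 0 0 0.2;0 0 0 0 0 0 0.2")

```text
clock: 22.77
position: [0.6019, 0.1234, 0.1618]
tool_rot: [3.141, 0.003, -3.141]
ft_force: [-0.2, -0.6, -0.9]
finger_gap: 0.0683
```

```bash
python3 - <<'E'
from h import *
c,p=snap("wrist","w23"); print(p, ctrl.observe()['ft_force'])
im=cv2.imread('pics/w23.png')[130:340,150:410];cv2.imwrite('pics/w23c.png',cv2.resize(im,None,fx=2.8,fy=2.8,interpolation=cv2.INTER_CUBIC))
E
```

```text
(array([0.60188434, 0.12340399, 0.16180055]), array([ 3.14129542,  0.00343363, -3.14138558])) [ 0.75587662 -0.26340157 -0.58456526]
```

View pics/w23c.png

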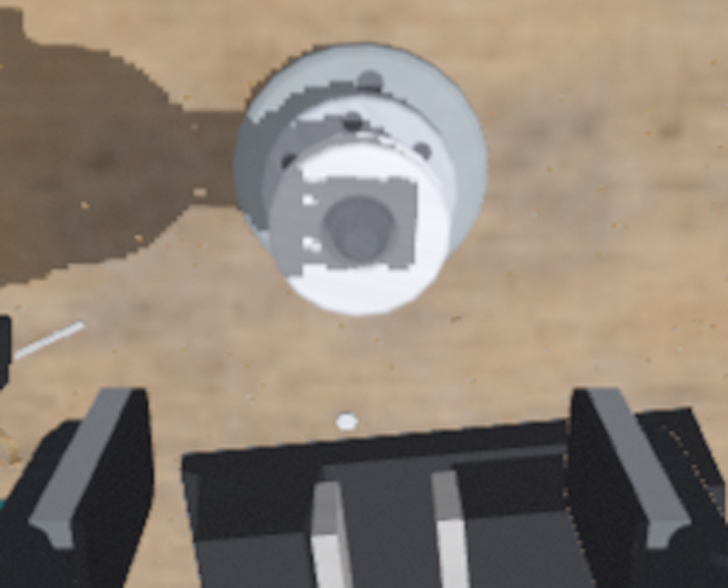

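Pulley is seated and centred. Now to the collar, with the path kept near the bench front.

Emit:
carry_out(targets="0 0 0 0.03 0 -0.01 0.2;0 0 0 0.035 -0.01 -0.01 0.2;0 0 0 0.035 -0.02 0 0.2;0 0 0 0.035 -0.02 0 0.2;0 0 0 0.015 -0.035 0 0.2;0 0 0 0 -0.037 0 0.2;0 0 0 0 -0.037 0 0.2;0 0 0 0 -0.037 0 0.2;0 0 0 0 -0.037 0 0.2;0 0 0 0 -0.037 0 0.2;0 0 0 0 -0.037 0 0.2;0 0 0 0 -0.037 0 0.3")

```text
clock: 23.82
position: [0.4495, -0.2221, 0.1787]
tool_rot: [3.14, -0.002, -3.142]
ft_force: [0.3, -0.2, 0.0]
finger_gap: 0.0599
```

Emit:
carry_out(targets="0 0 0 0 -0.037 0 0.3;0 0 0 0 -0.037 0 0.3;0 0 0 0 -0.037 0 0.3;0 0 0 0 -0.037 0 0.3;0 0 0 0 -0.02 0 0.3;0 0 0 0 -0.01 0 0.3;0 0 0 0 0 0 0.3;0 0 0 0 0 0 0.3")

```text
clock: 24.48
position: [0.4502, -0.3976, 0.179]
tool_rot: [3.139, -0.001, 3.142]
ft_force: [0.0, -0.2, -0.3]
finger_gap: 0.0597
```

```bash
python3 - <<'E'
from h import *
c,p=snap("wrist","w24"); print(p, ctrl.observe()['ft_force'])
E
```

```text
(array([ 0.45021743, -0.3975964 ,  0.17896041]), array([ 3.13939146e+00, -1.48514203e-03,  3.14153620e+00])) [ 0.34515336  0.4725891  -0.85696717]
```

View pics/w24.png

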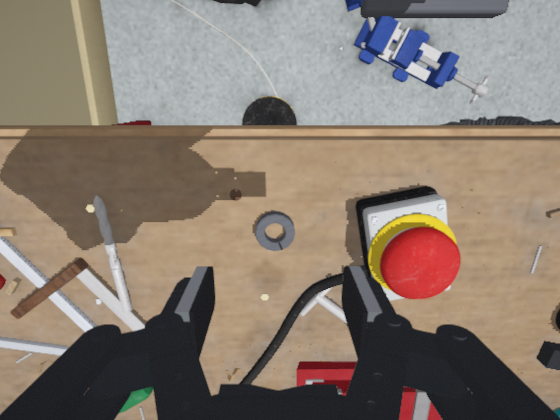

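```bash
python3 - <<'E'
from h import *
c=ctrl.camera("wrist");o=ctrl.observe();p=(o['position'],o['tool_rot']);print(p[0])
print("collar",onz(c,274.5,231,.012,p))
for u,v,z in((358,205,0),(364,270,0),(370,208,.035),(370,260,.05),(378,262,.074)): print(u,v,z,onz(c,u,v,z,p))
E
```

```text
[ 0.4506833  -0.39693776  0.17976325]
collar [ 0.49487898 -0.39919381  0.012     ]
358 205 0 [ 0.47150837 -0.31484896  0.        ]
364 270 0 [ 0.54539356 -0.30266351  0.        ]
370 208 0.035 [ 0.46301258 -0.31262866  0.035     ]
370 260 0.05 [ 0.50755932 -0.3126071   0.05      ]
378 262 0.074 [ 0.49701652 -0.31320878  0.074     ]
```

Emit:
carry_out(targets="0 0 0 -0.015 -0.001 0.02 0.3;0 0 0 -0.02 -0.001 0.03 0.3;0 0 0 -0.0115 -0.001 0.035 0.3;0 0 0 0 0 0.035 0.3;0 0 0 0 0 0.03 0.3;0 0 0 0 0 0 0.3;0 0 0 0 0 0 0.3;0 0 0 0 0 0 0.3")

```text
clock: 25.25
position: [0.4982, -0.4018, 0.0323]
tool_rot: [-3.14, 0.001, -3.141]
ft_force: [0.1, -1.0, 0.1]
finger_gap: 0.0592
```

```bash
python3 - <<'E'
from h import *
c,p=snap("wrist","w25"); print(p, ctrl.observe()['ft_force'])
x,y,z=p[0]
overlay("w25",c,p,[(x,y+.001,.012,.02),(x,y+.001,.012,.0105)],(150,180,260,180),3,"o25")
E
```

```text
(array([ 0.49818123, -0.40176974,  0.03226233]), array([-3.14024192e+00,  1.48098348e-03, -3.14061777e+00])) [ 0.56679129 -0.05488054 -0.15709386]
```

View pics/o25.png

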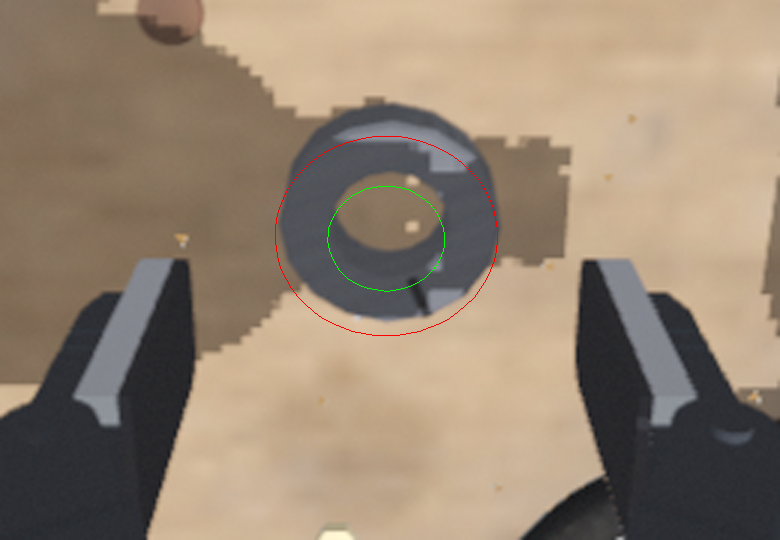

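Emit:
carry_out(targets="0 0 0 0.0025 0 0.01 0.3;0 0 0 0 0 0.01 0.3;0 0 0 0 0 0.007 0.3;0 0 0 0 0 0 0.3;0 0 0 0 0 0 0.65;0 0 0 0 0 0 0.65;0 0 0 0 0 0 0.65;0 0 0 0 0 0 0.65;0 0 0 0 0 0 0.65;0 0 0 0 0 0 0.65;0 0 0 0 0 0 0.65;0 0 0 0 0 0 0.65", squeeze=45)

```text
clock: 26.3
position: [0.495, -0.402, 0.0035]
tool_rot: [-3.141, 0.001, -3.141]
ft_force: [0.1, 0.2, 3.3]
finger_gap: 0.0371
```

Emit:
carry_out(targets="0 0 0 0 0 -0.01 0.65;0 0 0 0 0 -0.02 0.65;0 0 0 0 0 -0.03 0.65;0 0 0 0 0 -0.035 0.65;0 0 0 0 0 -0.035 0.65;0 0 0 0 0 -0.03 0.65;0 0 0 0 0 -0.01 0.65;0 0 0 0 0 0 0.65;0 0 0 0 0 0 0.65")

```text
clock: 27.05
position: [0.4946, -0.4016, 0.173]
tool_rot: [3.142, -0.0, -3.141]
ft_force: [0.3, 0.3, -0.8]
finger_gap: 0.037
```

```bash
python3 - <<'E'
from h import *
c,p=snap("wrist","w26"); print(p, ctrl.observe()['ft_force'])
x,y,z=p[0]
overlay("w26",c,p,[(x,y+.001,z+.0075,.02),(x,y+.001,z+.0075,.0105)],(150,180,260,180),3,"o26")
E
```

```text
(array([ 0.49458792, -0.40155781,  0.17300387]), array([ 3.14158046e+00, -3.08994212e-05, -3.14142947e+00])) [ 0.11949961  0.98978652 -1.44111454]
```

View pics/o26.png

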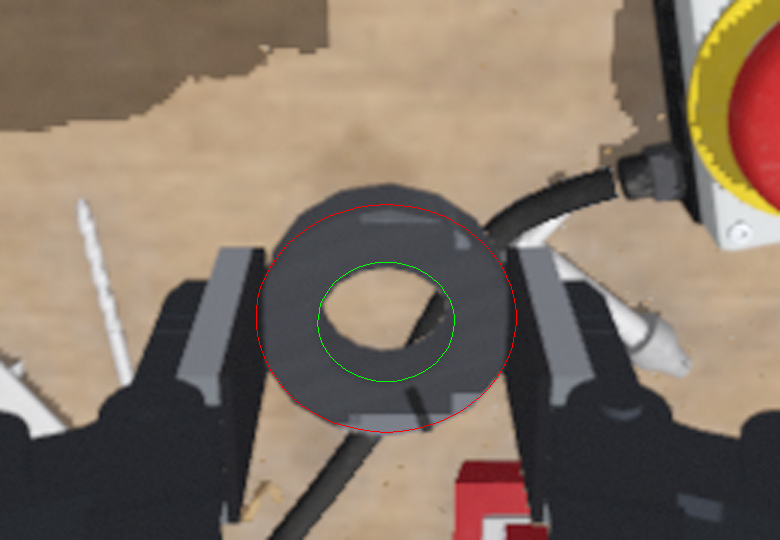

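Emit:
carry_out(targets="0 0 0 0.015 0.01 0 0.65;0 0 0 0.015 0.02 0 0.65;0 0 0 0.015 0.03 0 0.65;0 0 0 0 0.036 0 0.65;0 0 0 0 0.036 0 0.65;0 0 0 0 0.036 0 0.65;0 0 0 0 0.036 0 0.65;0 0 0 0 0.036 0 0.65;0 0 0 0 0.036 0 0.65;0 0 0 0 0.036 0 0.65;0 0 0 0 0.036 0 0.65;0 0 0 0 0.036 0 0.65")

```text
clock: 28.1
position: [0.4479, -0.0158, 0.1715]
tool_rot: [3.141, -0.003, 3.142]
ft_force: [0.2, -0.2, -0.2]
finger_gap: 0.0374
```

Emit:
carry_out(targets="0 0 0 0 0.036 0 0.65;0 0 0 0 0.03 0 0.65;0 0 0 -0.015 0.03 0 0.65;0 0 0 -0.025 0.025 0 0.65;0 0 0 -0.03 0.02 0 0.65;0 0 0 -0.03 0 0 0.65;0 0 0 -0.03 0 0.015 0.65;0 0 0 -0.015 0 0.02 0.65;0 0 0 0 0 0.015 0.65;0 0 0 0 0 0 0.65;0 0 0 0 0 0 0.65")

```text
clock: 29.02
position: [0.5925, 0.1231, 0.1209]
tool_rot: [-3.141, -0.005, -3.141]
ft_force: [0.8, -0.4, -0.5]
finger_gap: 0.0372
```

Emit:
carry_out(targets="0 0 0 -0.0065 0.0003 0.01 0.65;0 0 0 0 0 0.01 0.65;0 0 0 0 0 0.008 0.65;0 0 0 0 0 0 0.65;0 0 0 0 0 0 0.65;0 0 0 0 0 0 0.65")

```text
clock: 29.52
position: [0.6011, 0.1236, 0.0955]
tool_rot: [3.142, 0.0, -3.141]
ft_force: [0.8, -0.4, -0.2]
finger_gap: 0.0372
```

```bash
python3 - <<'E'
from h import *
c,p=snap("wrist","w27"); print(p, ctrl.observe()['ft_force'])
im=cv2.imread('pics/w27.png')[180:360,150:410];cv2.imwrite('pics/w27c.png',cv2.resize(im,None,fx=3,fy=3,interpolation=cv2.INTER_CUBIC))
print((proj(c,[(.6015,.1244,.075)],p)-[150,180])*3, (proj(c,[(p[0][0],p[0][1]+.001,p[0][2]+.0085)],p)-[150,180])*3)
E
```

```text
(array([0.6011417 , 0.12361111, 0.0955306 ]), array([ 3.14158648e+00,  3.14943769e-04, -3.14135509e+00])) [0.51985079 0.88341978 0.00156125]
[[383.3432254  239.33233965]] [[384.72381116 325.28646176]]
```

View pics/w27c.png

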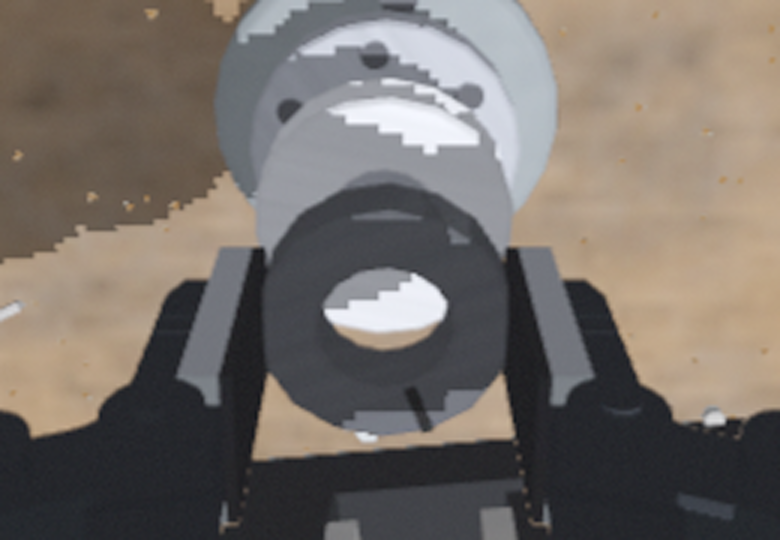

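Emit:
carry_out(targets="0 0 0 -0.0004 -0.0002 0.01 0.65;0 0 0 0 0 0.009 0.65;0 0 0 0 0 0 0.65;0 0 0 0 0 0 0.65;0 0 0 0 0 0 0.65")

```text
clock: 29.98
position: [0.6014, 0.1234, 0.076]
tool_rot: [-3.142, -0.0, -3.141]
ft_force: [-0.8, -0.1, -1.1]
finger_gap: 0.0373
```

```bash
python3 - <<'E'
from h import *
c,p=snap("wrist","w28"); print(p, ctrl.observe()['ft_force'])
im=cv2.imread('pics/w28.png')[180:360,150:410];cv2.imwrite('pics/w28c.png',cv2.resize(im,None,fx=3,fy=3,interpolation=cv2.INTER_CUBIC))
print((proj(c,[(.6015,.1244,.075)],p)-[150,180])*3, (proj(c,[(p[0][0],p[0][1]+.001,p[0][2]+.0085)],p)-[150,180])*3)
E
```

```text
(array([0.60138524, 0.1234124 , 0.07601249]), array([-3.14156006e+00, -4.50423953e-04, -3.14133365e+00])) [ 0.15635445  0.30708104 -0.79591337]
[[384.57005498 293.90942217]] [[384.72089975 325.25248556]]
```

View pics/w28c.png

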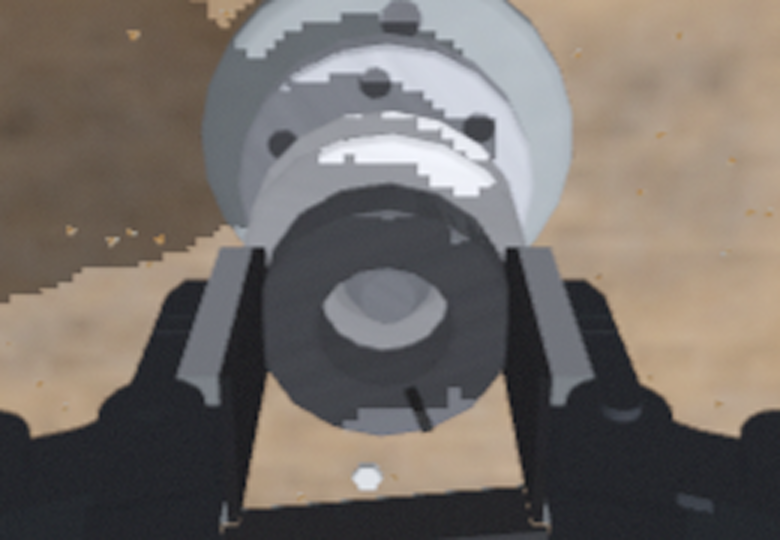

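Tip is at about (386,297) in the crop, as predicted (385,294). Lowering to seat.

Emit:
carry_out(targets="0 0 0 0 0 0.005 0.65;0 0 0 0 0 0 0.65;0 0 0 0 0 0.002 0.65;0 0 0 0 0 0 0.65;0 0 0 0 0 0 0.65")

```text
clock: 30.45
position: [0.6015, 0.1234, 0.0691]
tool_rot: [-3.142, -0.0, -3.141]
ft_force: [-0.1, 1.1, -0.1]
finger_gap: 0.0376
```

Emit:
carry_out(targets="0 0 0 0 0 0.0015 0.65;0 0 0 0 0 0 0.65;0 0 0 0 0 0 0.65")

```text
clock: 30.7
position: [0.6015, 0.1234, 0.0677]
tool_rot: [-3.142, -0.0, -3.141]
ft_force: [0.1, -0.4, -0.9]
finger_gap: 0.0371
```

Emit:
carry_out(targets="0 0 0 0 0 0.0015 0.65;0 0 0 0 0 0 0.65;0 0 0 0 0 0 0.65")

```text
clock: 30.95
position: [0.602, 0.1234, 0.0674]
tool_rot: [3.142, 0.001, -3.141]
ft_force: [-2.3, -0.2, 10.0]
finger_gap: 0.0374
```

Seated at TCP z = 0.0674, against 0.0675 predicted. Releasing and backing off.

Emit:
carry_out(targets="0 0 0 0 0 -0.001 0.3;0 0 0 0 0 0 0.3;0 0 0 0 0 0 0.3;0 0 0 0 0 0 0.3;0 0 0 0 0 -0.02 0.3;0 0 0 0 0 -0.03 0.3;0 0 0 0 0 -0.03 0.3;0 0 0 0 0 -0.03 0.3;0 0 0 0 0 0 0.3;0 0 0 0 0 0 0.3")

```text
clock: 31.78
position: [0.6028, 0.1235, 0.1789]
tool_rot: [3.141, 0.004, -3.141]
ft_force: [-0.2, -0.1, 0.5]
finger_gap: 0.0599
```

```bash
python3 - <<'E'
from h import *
c,p=snap("wrist","w29"); print(p, ctrl.observe()['ft_force'])
im=cv2.imread('pics/w29.png')[130:340,150:410];cv2.imwrite('pics/w29c.png',cv2.resize(im,None,fx=2.8,fy=2.8,interpolation=cv2.INTER_CUBIC))
both("b29",(205,160,66,80),(202,160,66,80),6)
E
```

```text
(array([0.60275972, 0.12352496, 0.17890078]), array([ 3.14127947,  0.0035503 , -3.14137976])) [ 0.85556305  0.31695088 -0.63849012]
```

View pics/w29c.png

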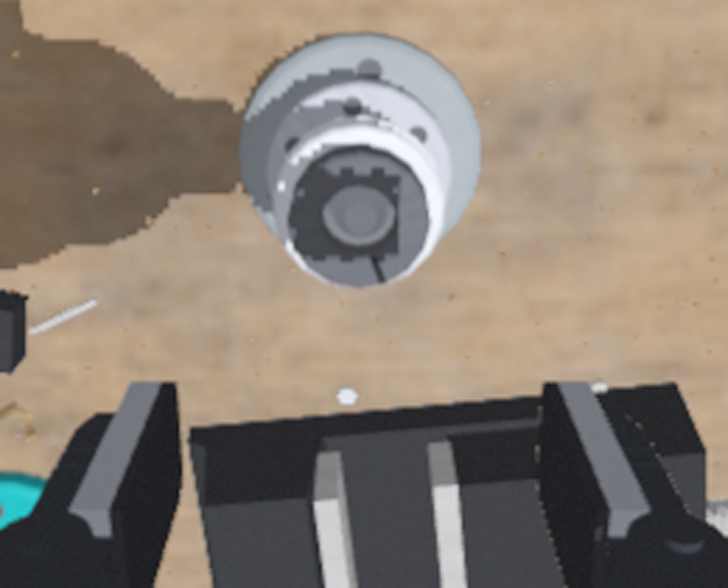

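View pics/b29.png

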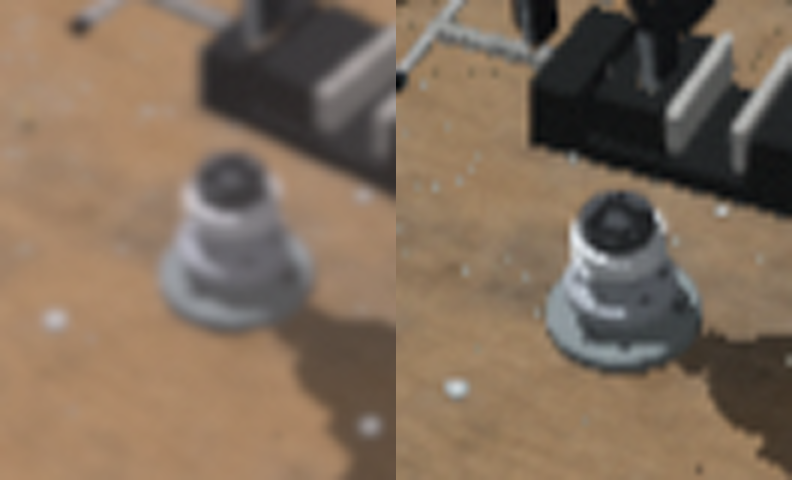

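The stack is complete and level, the arbor tip is visible in the collar at (357,213) in the crop, and the gripper is clear. Handing in.

```bash
python3 -c "
from cell import ctrl
o=ctrl.observe();print(o['clock'],o['ft_force'],abs(o['dq']).max());print(ctrl.finish_job())"
```

```text
31.9333 [ 0.16101148 -0.0056539  -0.57290377] 0.008639681789813378
the job is handed in; nothing more can be done
None
```

The flange, sleeve, pulley and collar are threaded onto the arbor in that order and released. I handed the job in at about 32 s; it gave no verdict.

- **Seating:** each part met a clear contact force of about 9–17 N, within about 0.1 mm of the height I expected for a closed stack.
- **Last pictures:** the wrist, scene and side views show a closed, level stack. The arbor tip is centred in the collar, and the gripper is open about 10 cm above the stack.
- **Bystanders:** the arm and gripper never came near the tape, pliers or chuck key. I did not re-measure their positions at the end.
- **Disagreements:** the fixed cameras and the wrist camera differed by 3–5 mm in places. I aligned by the wrist view and the contact forces instead. While threading, the sleeve brushed the arbor's taper with about 3 N, which a shift of about 1.5 mm cleared.

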